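# Turn a sampling scoop end for end

## Task

The sampling scoop was left to dry handle-down under the stirring paddle. Move the paddle to the empty narrow cradle, then take the scoop out, lay it flat in the middle of the grey mat, let go of it there and regrip it end for end; put it pan-down, hollow side up, in the wide cradle, down against the closed low end with its handle sticking out at the top, and leave both tools resting there without knocking over or shifting the cup, timer, dish or bottle.

Things in the scene. Friction and masses are not known exactly. Their poses are not given: they have to be found in the camera images.
- scoop: sampling scoop 190 mm long: from x = -95 to 13 mm a black plastic handle 20 mm wide, 18 thick; from 13 to 95 a flat-bottomed steel pan 34 wide, walls 18 high. Origin: mid-length (and balance point), on the flat underside common to both; z up out of the hollow. At the start its handle lies in the drying channel, against the low end, its pan sticks out at the top
- scoop_handle (a point): centre of the handle's end face, 95 mm from the scoop's origin
- scoop_tip (a point): middle of the pan's front edge, 95 mm from the scoop's origin, 1.5 mm above the underside
- paddle: stirring paddle, 180 mm long, 70 g, 22 mm high (z) throughout: along its x axis from -90 to +10 mm a black plastic handle 20 mm wide (y), from +10 to +90 mm a steel blade on edge, 12 mm wide. Origin: middle of its length, on the underside. At the start it lies straight on top of the scoop, handle on handle, blade up the slope
- drying_cradle_channel: drying cradle's inclined aluminium channel, fixed, open above and at its high end; inner width 28 mm, 105 mm long, walls 30 mm high, 4 mm thick. Origin: on its floor at the inner face of the closed low end, midway, 34 mm over the bench; x runs up the slope (32 degrees), roughly to the left as the robot sees it, y across, z square to the floor. Holds both tools at the start
- spare_cradle_channel: spare narrow cradle's inclined aluminium channel, fixed, open above and at its high end; inner width 28 mm, 105 mm long, walls 30 mm high, 4 mm thick. Origin: on its floor at the inner face of the closed low end, midway, 34 mm over the bench; x runs up the slope (32 degrees), roughly to the left as the robot sees it, y across, z square to the floor. Empty at the start
- wide_cradle_channel: wide cradle's inclined aluminium channel, fixed, open above and at its high end; inner width 44 mm, 118 mm long, walls 30 mm high, 4 mm thick. Origin: on its floor at the inner face of the closed low end, midway, 34 mm over the bench; x runs up the slope (32 degrees), roughly to the left as the robot sees it, y across, z square to the floor. Empty. The 3 cradles may swap places
- mat: thin grey mat, 220 x 200 x 4 mm (x, y, z), fixed on the bench. Origin: centre of its underside, on the bench; its top is 4 mm higher
- cup: bystander: specimen cup with lid, 65 mm wide, 67 mm high, loose; origin under its centre
- timer: bystander: white bench timer, 36 x 68 x 64 mm, loose; origin under its centre
- dish: bystander: flat round culture dish, 84 mm wide, 15 mm high, loose; origin under its centre
- bottle: bystander: small upright bottle, 34 mm wide, 117 mm high, loose; origin under its centre

How it is judged (in metres and radians):
On the way, in this order (a step that is already met when the one before it is completed fails the run):
1. the paddle lies in the empty narrow (spare) cradle, let go of, while the scoop still lies in the drying cradle (x of paddle in the frame of spare_cradle_channel between 0.07 and 0.12 m and y of paddle in the frame of spare_cradle_channel between -0.01 and 0.01 m and z of paddle in the frame of spare_cradle_channel between -0.006 and 0.01 m and angle between the x axis of paddle and the x axis of spare_cradle_channel, either way round below 0.2 rad and contact force between the fingers and paddle below 0.1 N and linear speed of paddle below 0.02 m/s and distance of scoop from where it was at the start of the episode below 0.03 m), for 0.2 s.
2. the scoop lies flat on the mat, let go of (horizontal distance between scoop and mat below 0.08 m and angle between scoop's own z axis and vertical below 0.12 rad and height (world z) of scoop below 0.012 m and contact force between the fingers and scoop below 0.1 N and linear speed of scoop below 0.02 m/s), for 0.2 s.
At the end, for the whole second after the job is handed in: Scoop along the wide channel (0.15 rad), hollow up, tip within 25 mm of the low end, 10 mm of the middle, 12 mm of the floor, handle end 165 mm or more up; paddle along the spare channel (0.2 rad), its middle 70 to 120 mm up, within 10 mm of the middle and mm of the floor; both released, at rest (x of scoop_tip in the frame of wide_cradle_channel between -0.005 and 0.025 m and y of scoop_tip in the frame of wide_cradle_channel between -0.01 and 0.01 m and z of scoop_tip in the frame of wide_cradle_channel between -0.006 and 0.012 m and x of scoop_handle in the frame of wide_cradle_channel above 0.165 m and angle between the x axis of scoop and the x axis of wide_cradle_channel, either way round below 0.15 rad and angle between scoop's own z axis and vertical below 0.9 rad and contact force between the fingers and scoop below 0.1 N and linear speed of each of scoop, paddle below 0.02 m/s and x of paddle in the frame of spare_cradle_channel between 0.07 and 0.12 m and y of paddle in the frame of spare_cradle_channel between -0.01 and 0.01 m and z of paddle in the frame of spare_cradle_channel between -0.006 and 0.01 m and angle between the x axis of paddle and the x axis of spare_cradle_channel, either way round below 0.2 rad and contact force between the fingers and paddle below 0.1 N); the robot touches nothing.
It fails at once if the cup is shifted by more than 30 mm or knocked over (distance of cup from where it was at the start of the episode above 0.03 m or angle between cup's own z axis and vertical above 0.5 rad).
It fails at once if the timer is shifted by more than 30 mm or knocked over (distance of timer from where it was at the start of the episode above 0.03 m or angle between timer's own z axis and vertical above 0.5 rad).
It fails at once if the dish is shifted by more than 30 mm or knocked over (distance of dish from where it was at the start of the episode above 0.03 m or angle between dish's own z axis and vertical above 0.5 rad).
It fails at once if the bottle is shifted by more than 30 mm or knocked over (distance of bottle from where it was at the start of the episode above 0.03 m or angle between bottle's own z axis and vertical above 0.5 rad).
It also fails if it takes over 72 s, if anything falls off the work surface, if the arm or the gripper's body presses on something with over 40 N, if the wrist force passes 120 N, or if a joint passes its speed limit or range.

## Robot

A 6-joint arm with a two-finger parallel gripper is mounted at the origin on a cart in front of the work surface, level with it; the furniture and walls round the work are solid. World frame = base frame: x ahead of the robot, y to its left, z up, the work surface at z = 0. Lengths are in mm, angles in rad, forces in N, time in s.
With the tool pointing down it reaches from about 350 to 975 mm from the base axis. Payload 7.1 kg.
Tool frame: the origin (TCP) lies at the very end of the fingers, on their centre line; the grasp point (between the pads) lies 19 mm behind it; y points along the fingers, x is the direction in which the jaws open and shut, and the axes are right-handed (so a half turn about y gives the same grasp; the last joint's range is limited). The gripper opens to 88 mm and grips with 3 to 60 N. Pads are 20 mm wide; open, the fingers measure 115 mm over their backs; the gripper's body (75 mm by 178 mm) begins 61 mm behind the grasp point.
Start: joints at [-1.147, 0.423, 1.63, -0, 1.089, -0.019], TCP at [267.809, -564.697, 222.675] pointing down, gripper open.
Joint ranges: [-3, 3], [-0.9, 2.11], [0.09, 2.58], [-1.31, 4.45], [0.11, 2.69], [-2.54, 2.54]. Speed limits (rad/s): [2.39, 2.39, 3.01, 3.14, 3.14, 3.14].

## Interface

Orientations are given as a rotation vector (axis times angle).
In Python, from workcell import ctrl gives the robot as it stands. The module is installed in compiled form; this text tells all that it offers.
- The arm moves only by the tool carry_out, never from a script. Its arguments are lists of equal length, an entry for each row: "delta_pos": the shift along the tool's x, y, z in cm, a list of three; "rotation": the turn, a rotation vector about the tool's x, y, z in rad, a list of three. In form: {"delta_pos": [[dx, dy, dz], ...], "rotation": [[wx, wy, wz], ...]}. A call has 1 to 12 rows; each row is the pose to reach, as a shift and turn from the pose commanded when the call began, along the tool's axes at that moment; what a row does not reach only later rows make up. A row lasts 1/12 s, in which the tool goes at most 41.7 mm and 7.16 degrees, less where a joint would pass 70% of its speed; a pose out of reach is approached as far as the arm can. A call with a gripper value outside its range is refused whole. "hand" is the closure in counts, from 0 (fully open) to 255 (shut), set as the call begins (left out, the last holds). The fingers move at their own pace and stop on an object; the grip force is fixed at half the most. Time passes only in rows, so rows that repeat a pose let the fingers close. It gives the time, the measured TCP pose, the force and the opening at its end, in the units of the state.
- ctrl.get_obs(): the state, without advancing time (a new reading comes with each control period).
- ctrl.get_image(name): name is "side" or "top" or "wrist"; returns the picture (420x560x3 uint8, red, green, blue); there is no depth.
- ctrl.camera_info(name): a dict with "fov_y" (degrees; the focal length in pixels is half the picture's height over the tangent of half this angle, whatever the lens; pixels are square), "cx", "cy" (the principal point, pixels), "k1" (the pictures are not rectified: a ray, as slopes to the right and down, at radius r is drawn at 1 + k1 r^2 times it, then the intrinsics apply), "R" (3x3) and "t" (3): a world point X has camera coordinates R X + t; the wrist camera has in their place "T_tool_cam" (4x4, takes a point from camera to tool coordinates, whose origin is the TCP and whose axes are the tool frame's). Camera axes: x right, y down, z forward; pixel columns grow to the right and rows downward; lengths in mm; the calibration is good to about 2 mm. A picture is of the moment at which its call begins: read the wrist's pose just before it. camera_info takes no time and is no camera call.
- ctrl.close_job(): hands the job in, once; it reports no verdict.
The state is a dict: "t": time; "qpos": joint angles; "qvel": joint speeds; "joint_torque": joint torques, N m; "ee_pos": TCP position; "orientation": TCP orientation; "ft_force": force on the tool from outside, world axes, zero at the start; "moment": the same for the moment, N m; "width": finger opening in mm.
Only numpy, scipy, OpenCV 4.12 (cv2) and the standard library are available. Lean on these libraries where they do the work, as an engineer would, in place of code of your own. Each camera call takes 0.05 s, during which the arm holds its last target.

## Working session

There is one attempt and no reset: what is moved stays moved. The work goes in short steps, Python scripts to look and compute and a tool call to move; the robot and the scene stay as the last step left them, time stands still between calls to the robot, and variables do not carry over. Pictures are saved under pics/ and viewed, and the job is handed in when it is done.

Besides the shell and the picture viewer there is one more tool, called by a JSON object that holds its "fn" and its "kwargs". carry_out: Moves the arm, as the interface text tells. Its arguments: {"type":"object","properties":{"delta_pos":{"type":"array","items":{"type":"array","items":{"type":"number"}}},"rotation":{"type":"array","items":{"type":"array","items":{"type":"number"}}},"hand":{"type":"number"}},"required":["delta_pos","rotation"]}

```bash
mkdir -p pics; python3 - <<'E'
from workcell import ctrl
import cv2,numpy as np
o=ctrl.get_obs();print({k:np.round(v,3) for k,v in o.items()})
for n in ["side","top","wrist"]:
    print(n,ctrl.camera_info(n))
    im=ctrl.get_image(n); cv2.imwrite(f"pics/{n}0.png",im[:,:,::-1])
E
```

```text
{'t': np.float64(0.0), 'qpos': array([-1.147,  0.424,  1.631, -0.   ,  1.089, -0.019]), 'qvel': array([-0.   ,  0.002, -0.002,  0.   , -0.001, -0.001]), 'joint_torque': array([-0.0000e+00, -5.4462e+01, -2.7366e+01,  6.4000e-02,  2.3000e-02,
       -0.0000e+00]), 'ee_pos': array([ 267.568, -564.228,  221.924]), 'orientation': array([-1.386,  0.878, -0.876]), 'ft_force': array([ 0.283, -0.106, -0.262]), 'moment': array([ 0.022, -0.039, -0.016]), 'width': np.float64(87.432)}
side {'fov_y': 51.07768545922366, 'cx': 279.03963268644713, 'cy': 210.22771580486213, 'k1': 0.03626630881824793, 'R': array([[-0.87369794, -0.48646719, -0.00125569],
       [-0.194213  ,  0.35117198, -0.91594735],
       [ 0.4460193 , -0.80001744, -0.40129649]]), 't': array([ 492.11438858,  168.42130917, 1017.32274087])}
top {'fov_y': 45.50870616449884, 'cx': 278.86426924040313, 'cy': 201.34464790413463, 'k1': -0.05669960847794752, 'R': array([[-0.01826706, -0.99968403, -0.01726744],
       [-0.9889972 ,  0.02060213, -0.14649261],
       [ 0.14680207,  0.01440146, -0.98906104]]), 't': array([ 119.70564533,  549.09903843, 1348.84881866])}
wrist {'fov_y': 64.97957836472952, 'cx': 274.6014913149679, 'cy': 207.48085279950456, 'k1': -0.07106681665865737, 'T_tool_cam': array([[ 9.99999599e-01, -3.39369327e-04,  8.28950387e-04,
        -2.75556101e-01],
       [-8.91620152e-04, -2.88597798e-01,  9.57450007e-01,
        -1.61673493e+02],
       [-8.56959084e-05, -9.57450362e-01, -2.88597984e-01,
         7.93030311e+01],
       [ 0.00000000e+00,  0.00000000e+00,  0.00000000e+00,
         1.00000000e+00]])}
```

View pics/side0.png

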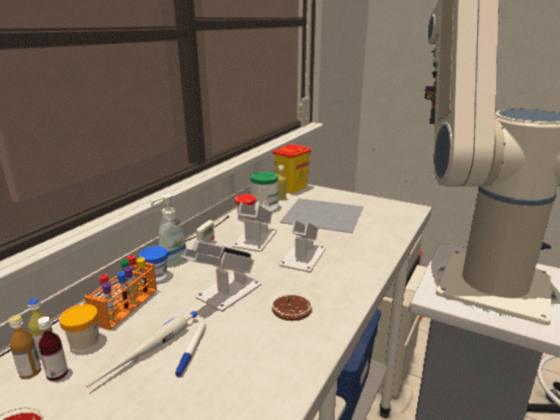

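View pics/top0.png

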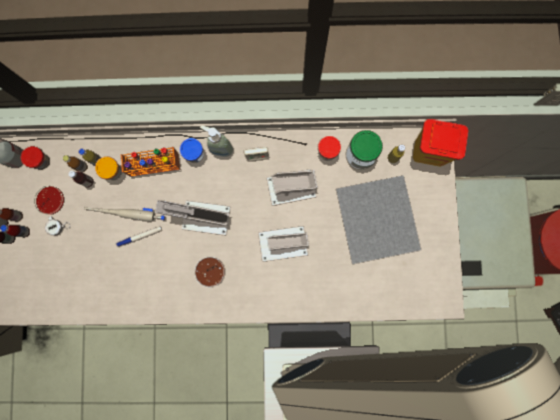

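View pics/wrist0.png

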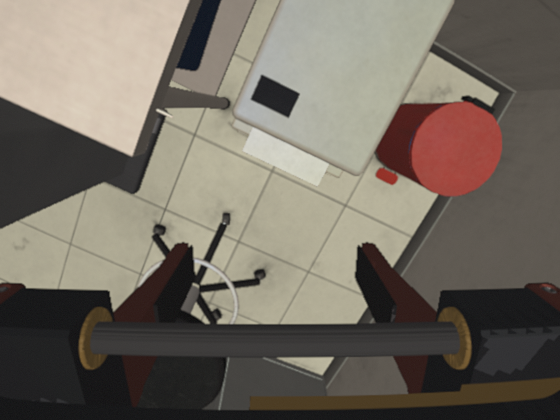

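The top view shows the drying cradle with the tools at about (200,216), one empty cradle at (292,186) and another at (284,243), the mat at (378,220), and the dish at (209,271). I'll set up helpers and zoom in.

```bash
cat > h.py <<'E'
import numpy as np,cv2
from workcell import ctrl
from scipy.spatial.transform import Rotation as Ro
def cam(n,obs=None):
    c=ctrl.camera_info(n); f=210/np.tan(np.radians(c['fov_y'])/2)
    if 'R' in c: R=np.array(c['R']);t=np.array(c['t'])
    else:
        T=np.array(c['T_tool_cam']); o=obs or ctrl.get_obs()
        W=np.eye(4);W[:3,:3]=Ro.from_rotvec(o['orientation']).as_matrix();W[:3,3]=o['ee_pos']
        M=np.linalg.inv(W@T);R=M[:3,:3];t=M[:3,3]
    return f,c['cx'],c['cy'],c['k1'],R,t
def proj(n,X,obs=None,C=None):
    f,cx,cy,k,R,t=C or cam(n,obs);p=np.atleast_2d(X)@R.T+t;s=p[:,:2]/p[:,2:];r2=(s**2).sum(1,keepdims=True)
    return s*(1+k*r2)*f+[cx,cy]
def ray(n,uv,obs=None,C=None):
    f,cx,cy,k,R,t=C or cam(n,obs);d=(np.atleast_2d(uv)-[cx,cy])/f;s=d.copy()
    for _ in range(30): s=d/(1+k*(s**2).sum(1,keepdims=True))
    return -R.T@t, np.c_[s,np.ones(len(s))]@R
def onz(n,uv,z,obs=None,C=None):
    o,d=ray(n,uv,obs,C); z=np.broadcast_to(z,len(d)); return o+d*((z-o[2])/d[:,2])[:,None]
def tri(ns,uvs,Cs=None):
    A=np.zeros((3,3));b=np.zeros(3);L=[]
    for i,(n,uv) in enumerate(zip(ns,uvs)):
        o,d=ray(n,uv,C=Cs[i] if Cs else None);d=d[0]/np.linalg.norm(d[0]);P=np.eye(3)-np.outer(d,d);A+=P;b+=P@o;L.append((o,P))
    X=np.linalg.solve(A,b);return X,[np.linalg.norm(P@(X-o)) for o,P in L]
def crop(im,u0,v0,w,h,s,fn,grid=True):
    c=cv2.resize(im[v0:v0+h,u0:u0+w,::-1],None,fx=s,fy=s,interpolation=cv2.INTER_CUBIC)
    if grid:
        for u in range(u0-u0%10+10,u0+w,10): cv2.line(c,((u-u0)*s,0),((u-u0)*s,6),(0,0,255),1); cv2.putText(c,str(u),((u-u0)*s-8,16),0,.35,(255,0,0),1)
        for v in range(v0-v0%10+10,v0+h,10): cv2.line(c,(0,(v-v0)*s),(6,(v-v0)*s),(0,0,255),1); cv2.putText(c,str(v),(8,(v-v0)*s+4),0,.35,(255,0,0),1)
    cv2.imwrite(fn,c)
E
python3 - <<'E'
from h import *
t=cv2.imread('pics/top0.png')[:,:,::-1];s=cv2.imread('pics/side0.png')[:,:,::-1]
crop(t,150,130,170,130,4,'pics/t1.png'); crop(t,240,125,180,145,4,'pics/t2.png');crop(s,180,170,190,140,4,'pics/s1.png')
for n,uv in dict(dry=(200,216),a=(292,186),b=(284,243),mat=(378,220),dish=(209,271),cup=(329,147),timer=(256,153),bottle=(397,153)).items(): print(n,onz('top',uv,0)[0].round())
E
```

```text
dry [520. 336.   0.]
a [601.  71.   0.]
b [438.  97.   0.]
mat [ 498. -171.    0.]
dish [363. 310.   0.]
cup [714. -39.   0.]
timer [701. 173.   0.]
bottle [ 692. -236.    0.]
```

View pics/t1.png

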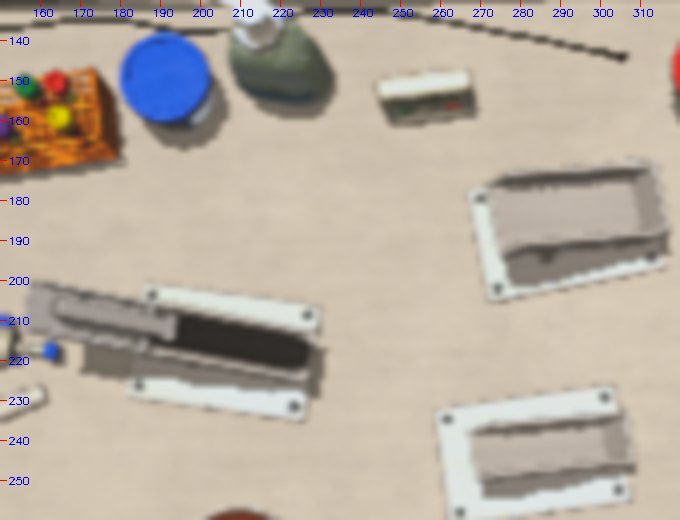

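View pics/t2.png

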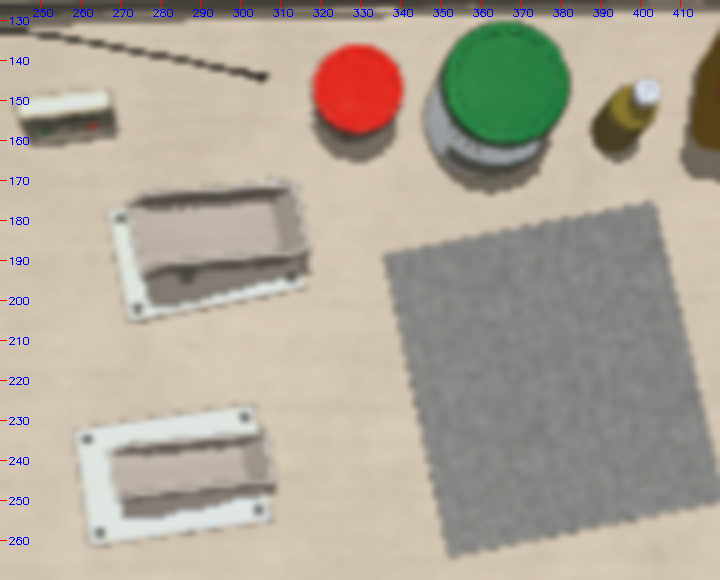

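View pics/s1.png

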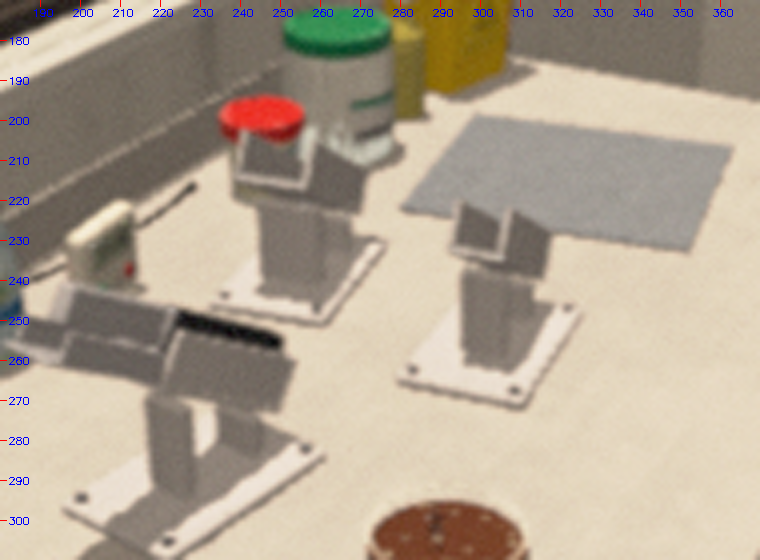

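Both empty cradles are clear. The far one (292,186) is the wider, so it is the wide cradle, and the near one (284,243) is the spare. Timer is at (257,155), red-lid cup at (329,147), bottle at (397,150). Next I'll take coarse channel measurements and get the tool axes.

```bash
python3 - <<'E'
from h import *
o=ctrl.get_obs();R=Ro.from_rotvec(o['orientation']).as_matrix();print(R.round(2))
# base plate corners on z~6
for nm,uv in dict(dryplate=[(186,201),(229,206),(226,233),(183,226)],wide=[(268,176),(274,205),(317,194)],spare=[(259,233),(304,227),(307,254),(262,261)]).items():
    P=onz('top',uv,5);print(nm,P.round(0).tolist())
# low end of channel outlines: high/low ends of wall tops in spare
print('mat',onz('top',[(336,189),(402,175),(421,250),(352,264)],4).round())
E
```

```text
[[ 0.43 -0.    0.9 ]
 [-0.9   0.    0.43]
 [-0.   -1.    0.  ]]
dryplate [[563.0, 376.0, 5.0], [546.0, 252.0, 5.0], [469.0, 261.0, 5.0], [492.0, 384.0, 5.0]]
wide [[631.0, 139.0, 5.0], [547.0, 124.0, 5.0], [576.0, 0.0, 5.0]]
spare [[467.0, 167.0, 5.0], [482.0, 40.0, 5.0], [406.0, 33.0, 5.0], [389.0, 160.0, 5.0]]
mat [[ 589.  -55.    4.]
 [ 626. -246.    4.]
 [ 410. -288.    4.]
 [ 375.  -92.    4.]]
```

```bash
cat >> h.py <<'E'
def Rdown(yaw): # tool x at yaw(deg), pointing down
    c,s=np.cos(np.radians(yaw)),np.sin(np.radians(yaw)); return np.array([[c,0,-s],[s,0,c],[0,-1,0]])
def plan(p,R,cmd=None):
    """delta from commanded (default measured) pose; p mm"""
    o=ctrl.get_obs(); p0,R0=(o['ee_pos'],Ro.from_rotvec(o['orientation']).as_matrix()) if cmd is None else cmd
    d=R0.T@(np.array(p)-p0)/10; w=Ro.from_matrix(R0.T@R).as_rotvec()
    print('delta cm',d.round(2).tolist(),'rot',w.round(3).tolist(),'rows~',round(max(np.linalg.norm(d)/4.17,np.linalg.norm(w)/.125),1)); return d,w
E
python3 - <<'E'
from h import *
plan([480,20,300],Rdown(0))
E
```

```text
delta cm [-43.71, -7.74, 44.22] rot [-0.001, -1.128, -0.001] rows~ 15.0
```

{"fn": "carry_out", "kwargs": {"delta_pos": [[-43.7,-7.7,44.2],[-43.7,-7.7,44.2],[-43.7,-7.7,44.2],[-43.7,-7.7,44.2],[-43.7,-7.7,44.2],[-43.7,-7.7,44.2],[-43.7,-7.7,44.2],[-43.7,-7.7,44.2],[-43.7,-7.7,44.2],[-43.7,-7.7,44.2],[-43.7,-7.7,44.2],[-43.7,-7.7,44.2]], "rotation": [[0,-1.128,0],[0,-1.128,0],[0,-1.128,0],[0,-1.128,0],[0,-1.128,0],[0,-1.128,0],[0,-1.128,0],[0,-1.128,0],[0,-1.128,0],[0,-1.128,0],[0,-1.128,0],[0,-1.128,0]]}}

```text
t: 1.15
ee_pos: [437.2, -96.3, 284.5]
orientation: [-1.571, -0.0, -0.0]
ft_force: [1.0, 0.1, 0.5]
width: 87.7
```

{"fn": "carry_out", "kwargs": {"delta_pos": [[4.3,-1.6,11.6],[4.3,-1.6,11.6],[4.3,-1.6,11.6],[4.3,-1.6,11.6],[4.3,-1.6,11.6]], "rotation": [[0,0,0],[0,0,0],[0,0,0],[0,0,0],[0,0,0]]}}

```text
t: 1.57
ee_pos: [480.5, 19.6, 300.1]
orientation: [-1.571, -0.004, 0.003]
ft_force: [-0.4, 0.1, -0.4]
width: 87.7
```

```bash
python3 - <<'E'
from h import *
import pickle
o=ctrl.get_obs();im=ctrl.get_image('wrist');print(o['t'],o['ee_pos'],o['orientation'],o['qpos'])
pickle.dump((o,im),open('w1.pkl','wb'))
crop(im,0,0,560,300,1,'pics/w1.png');crop(im,100,0,380,250,2,'pics/w1b.png')
E
```

```text
1.5667 [480.47533905  19.56693765 300.14359327] [-1.57090537 -0.00352955  0.00342527] [ 1.60251038e-02  1.16281633e-01  1.85859866e+00 -1.22629343e-04
  1.16664753e+00  1.16458135e-02]
```

View pics/w1b.png

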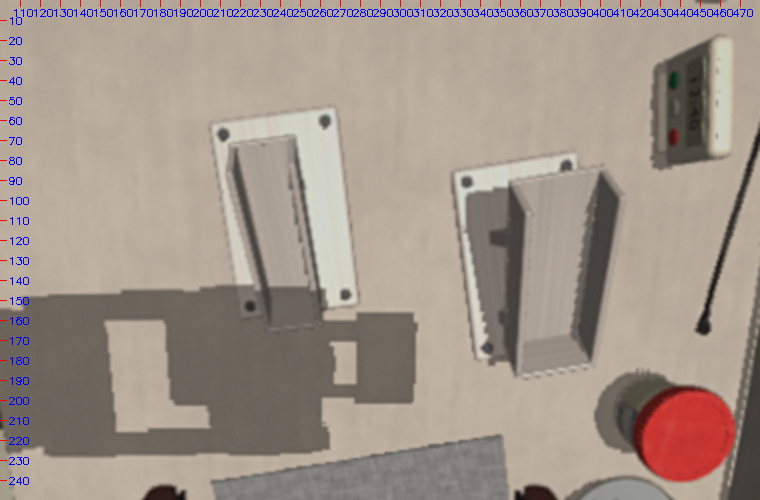

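```bash
python3 - <<'E'
from h import *
import pickle
o,im=pickle.load(open('w1.pkl','rb'))
crop(im,195,45,90,130,6,'pics/w1s.png')
crop(im,335,75,95,125,6,'pics/w1w.png')
E
```

```text
(no output)
```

View pics/w1s.png

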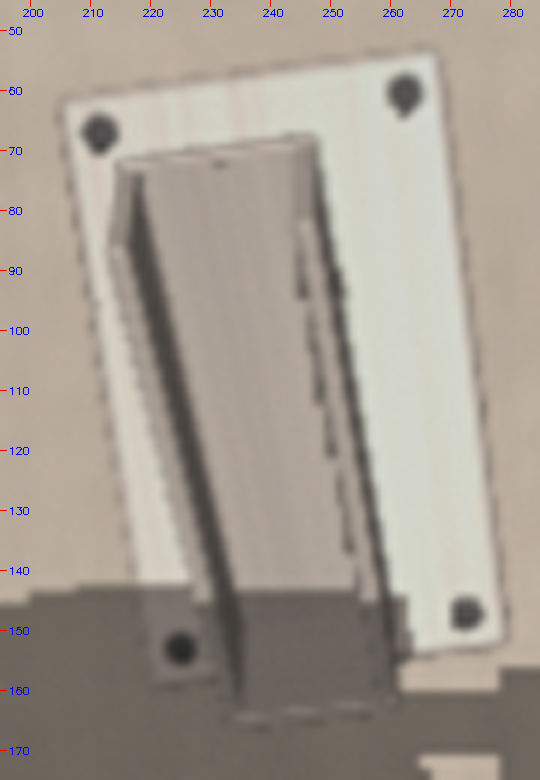

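View pics/w1w.png

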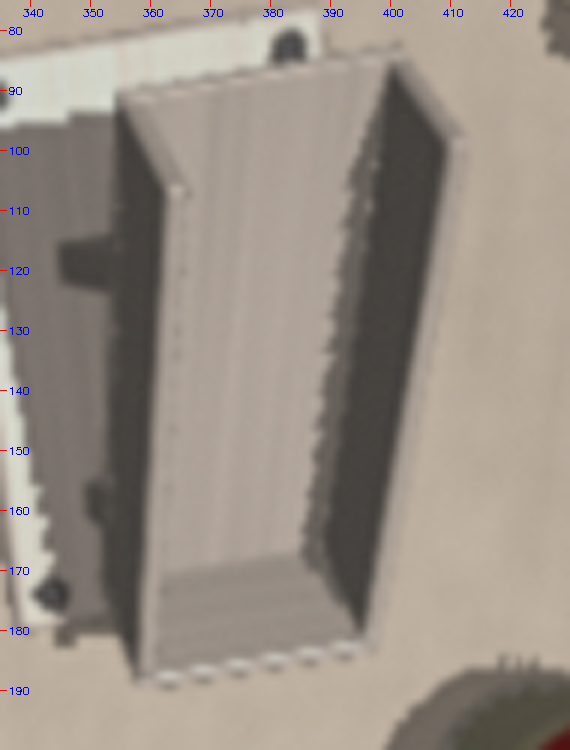

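```bash
python3 - <<'E'
from h import *
import pickle
o,im=pickle.load(open('w1.pkl','rb'));C=cam('wrist',o)
s32,c32=np.sin(np.radians(32)),np.cos(np.radians(32))
def z(x,zz,): return 34+x*s32+zz*c32
def rep(nm,L):
    H=z(L,30);F=z(L,0);E=z(0,30)
    if nm=='spare': D=dict(hiFloor=[(215,72.5),(247,68)],hiTop=[(215.5,86),(246.3,82)],loTop=[(232.5,164),(259.5,161.5)]);plate=[(206,62),(267.5,54),(279,152),(220.5,159)]
    else: D=dict(hiFloor=[(355.5,91),(400.5,84)],hiTop=[(364.5,106),(410,98.5)],loTop=[(358.5,187.5),(396,181)]);plate=[]
    Z=dict(hiFloor=F,hiTop=H,loTop=E)
    M={}
    for k,v in D.items():
        P=onz('wrist',v,Z[k],C=C);M[k]=P.mean(0);print(nm,k,P.round(1).tolist(),'sep',np.linalg.norm(P[1]-P[0]).round(1))
    ax=(M['hiTop']-M['loTop'])[:2];yaw=np.degrees(np.arctan2(ax[1],ax[0]));print('yaw',yaw,'len',np.linalg.norm(ax),'exp',L*c32)
    u=ax/np.linalg.norm(ax)
    print('origin from hiTop',M['hiTop'][:2]-u*(L*c32-30*s32),'loTop',M['loTop'][:2]+u*30*s32,'hiFloor',M['hiFloor'][:2]-u*L*c32)
    if plate: P=onz('wrist',plate,5,C=C);print(P.round(1).tolist());print([np.degrees(np.arctan2(*(P[a]-P[b])[[1,0]])) for a,b in ((0,3),(1,2))])
rep('spare',105);rep('wide',118)
E
```

```text
spare hiFloor [[416.6, 136.3, 89.6], [450.7, 140.7, 89.6]] sep 34.4
spare hiTop [[420.9, 120.9, 115.1], [451.8, 124.6, 115.1]] sep 31.1
spare loTop [[428.7, 33.1, 59.4], [461.9, 36.3, 59.4]] sep 33.4
yaw 95.77034349254518 len 88.53691872936852 exp 89.04505009642473
origin from hiTop [443.72355215  49.98748529] loTop [443.67246395  50.4930419 ] hiFloor [442.59350371  49.87847795]
[[390.9, 157.8, 5.0], [470.7, 167.3, 5.0], [486.4, 41.0, 5.0], [405.2, 31.1, 5.0]]
[np.float64(96.44466760702947), np.float64(97.1124605412882)]
wide hiFloor [[565.6, 117.9, 96.5], [613.4, 126.0, 96.5]] sep 48.4
wide hiTop [[569.6, 102.4, 122.0], [615.1, 110.6, 122.0]] sep 46.2
wide loTop [[586.1, 4.2, 59.4], [633.1, 12.9, 59.4]] sep 47.9
yaw 99.97491302097636 len 99.42608258418699 exp 100.06967534645827
origin from hiTop [606.95006389  23.58684446] loTop [606.8385827   24.22070847] hiFloor [606.86176935  23.39007651]
```

{"fn": "carry_out", "kwargs": {"delta_pos": [[4,-3,25],[4,-3,25],[4,-3,25],[4,-3,25],[4,-3,25],[4,-3,25],[4,-3,25],[4,-3,25],[4,-3,25]], "rotation": [[0,0.14,0],[0,0.14,0],[0,0.14,0],[0,0.14,0],[0,0.14,0],[0,0.14,0],[0,0.14,0],[0,0.14,0],[0,0.14,0]]}}

```text
t: 2.37
ee_pos: [519.9, 265.9, 329.3]
orientation: [-1.57, 0.111, -0.109]
ft_force: [-0.0, -1.1, -0.1]
width: 88.0
```

```bash
python3 - <<'E'
from h import *
import pickle
o=ctrl.get_obs();im=ctrl.get_image('wrist');print(o['t'],o['ee_pos'],o['orientation'],o['qpos'],abs(o['qvel']).max())
pickle.dump((o,im),open('w2.pkl','wb'))
crop(im,0,0,560,420,1,'pics/w2.png')
E
```

```text
2.3667 [519.94546308 265.85154474 329.33159404] [-1.56958086  0.11147297 -0.10937431] [ 4.52656684e-01  2.59166846e-01  1.61250030e+00 -7.57559537e-04
  1.27188373e+00  5.93466307e-01] 0.020702154057196775
```

View pics/w2.png

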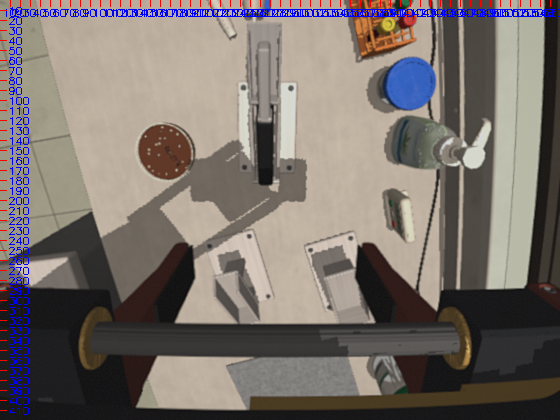

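```bash
python3 - <<'E'
from h import *
import pickle
o,im=pickle.load(open('w2.pkl','rb'))
crop(im,225,0,90,100,6,'pics/w2a.png');crop(im,225,90,90,105,6,'pics/w2b.png')
E
```

```text
(no output)
```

View pics/w2a.png

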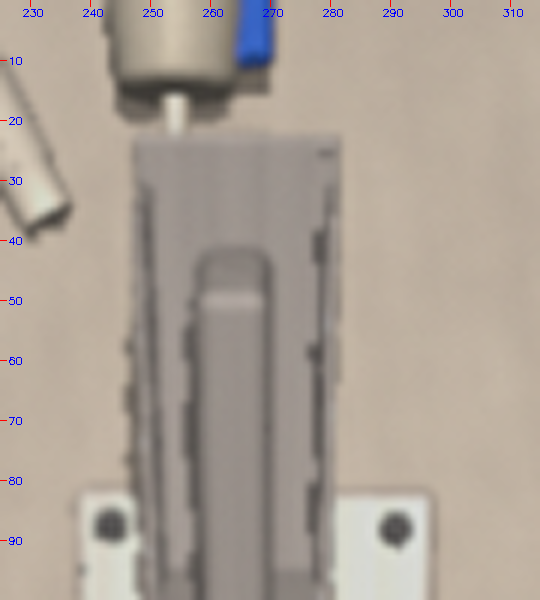

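View pics/w2b.png

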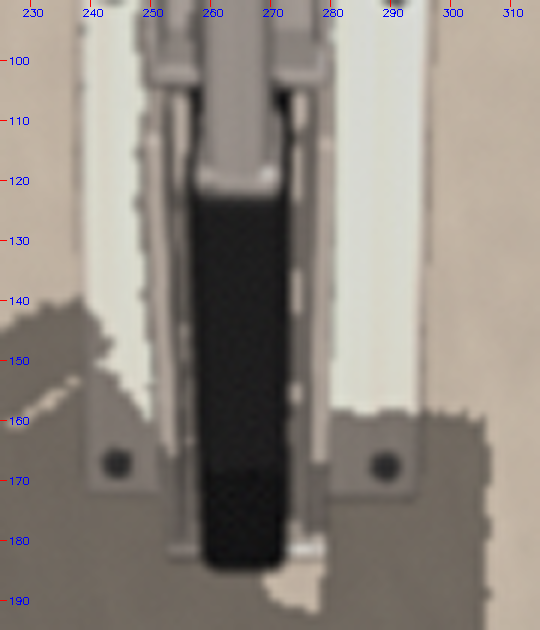

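```bash
python3 - <<'E'
from h import *
import pickle
o,im=pickle.load(open('w2.pkl','rb'));C=cam('wrist',o)
s32,c32=np.sin(np.radians(32)),np.cos(np.radians(32))
f=lambda uv,z:onz('wrist',uv,z,C=C)
lo=f([(252.7,182),(278.7,182)],59.4);hi=f([(249.2,113),(280.3,113.5)],115.1)
print(lo.round(1).tolist(),hi.round(1).tolist(),np.linalg.norm(lo[1]-lo[0]),np.linalg.norm(hi[1]-hi[0]))
ax=(hi.mean(0)-lo.mean(0))[:2];print('len',np.linalg.norm(ax),'exp 89','yaw',np.degrees(np.arctan2(ax[1],ax[0])))
pl=f([(237.5,82),(297,82),(239,172),(294.5,173)],5);print(pl.round(1).tolist(),[np.degrees(np.arctan2(*(pl[a]-pl[b])[[1,0]])) for a,b in ((0,2),(1,3))],[np.degrees(np.arctan2(*(pl[a]-pl[b])[[1,0]]))+90 for a,b in ((1,0),(3,2))])
for yaw in (82,83):
    u=np.array([np.cos(np.radians(yaw)),np.sin(np.radians(yaw))]);mid=(hi.mean(0)+lo.mean(0))[:2]/2;print(yaw,'origin',mid-u*28.6)
u=ax/np.linalg.norm(ax);org=mid-u*28.6
# cast paddle/scoop pts onto the channel's midplane (contains z & u)? cast onto plane z_ch=const
X=np.array([u[0]*c32,u[1]*c32,s32]);Z=np.array([-u[0]*s32,-u[1]*s32,c32]);Y=np.cross(Z,X);O=np.r_[org,34]
def onch(uv,zc):
    c,d=ray('wrist',uv,C=C);t=(zc-(c-O)@Z)/(d@Z);P=c+d*t[:,None]-O;return np.c_[P@X,P@Y]
print('paddle lowend',onch([(259,184),(272,184)],40).round(1).tolist())
print('handle/blade',onch([(257.5,122),(272.5,122)],40).round(1).tolist())
print('blade tip',onch([(258.5,49.5),(269.5,49.5)],40).round(1).tolist())
print('scoop tip',onch([(247.5,23),(281,23)],2).round(1).tolist())
print('scoop back',onch([(249,103),(280,103)],18).round(1).tolist())
E
```

```text
[[488.4, 254.4, 59.4], [522.8, 249.5, 59.4]] [[502.4, 343.5, 115.1], [536.2, 338.1, 115.1]] 34.76563389933958 34.27863733289787
len 89.87559303801389 exp 89 yaw 81.24608983397366
[[484.5, 387.0, 5.0], [566.6, 375.3, 5.0], [465.2, 261.0, 5.0], [547.0, 247.8, 5.0]] [np.float64(81.29622875554061), np.float64(81.27772700486359)] [np.float64(81.86853405872255), np.float64(80.88038476483561)]
82 origin [508.47105546 268.06073847]
83 origin [508.96594293 267.9955853 ]
paddle lowend [[5.4, 8.4], [5.7, -8.5]]
handle/blade [[100.8, 7.7], [101.0, -8.7]]
blade tip [[180.1, 4.6], [180.2, -5.5]]
scoop tip [[190.2, 16.7], [190.5, -16.1]]
scoop back [[110.7, 17.8], [111.2, -16.7]]
```

Drying channel: origin (508,268,34), yaw 81.3°, and the tool dimensions agree with the given sizes. The paddle middle is at x≈90. Next I'll grip the blade just above the channel mouth.

```bash
cat >> h.py <<'E'
S32,C32=np.sin(np.radians(32)),np.cos(np.radians(32))
class Ch:
    def __init__(s,ox,oy,yaw):
        u=np.array([np.cos(np.radians(yaw)),np.sin(np.radians(yaw))]);s.u=u
        s.X=np.r_[u*C32,S32];s.Z=np.r_[-u*S32,C32];s.Y=np.cross(s.Z,s.X);s.O=np.array([ox,oy,34.])
        s.R=np.c_[-s.Y,-s.Z,s.X]
    def P(s,x,y,z): return s.O+x*s.X+y*s.Y+z*s.Z
    def inv(s,p): d=np.array(p)-s.O;return np.array([d@s.X,d@s.Y,d@s.Z])
DRY=Ch(508.1,268.1,81.3);SPARE=Ch(443.8,50.2,96.7);WIDE=Ch(606.9,23.8,100.0)
E
python3 - <<'E'
from h import *
plan(DRY.P(120,0,110),DRY.R);print(DRY.P(120,0,110))
E
```

```text
delta cm [-1.14, 13.85, 4.48] rot [0.56, 0.01, -0.004] rows~ 4.5
[514.67601159 311.0744282  190.87560229]
```

{"fn": "carry_out", "kwargs": {"delta_pos": [[-1.1,13.8,4.5],[-1.1,13.8,4.5],[-1.1,13.8,4.5],[-1.1,13.8,4.5],[-1.1,13.8,4.5],[-1.1,13.8,4.5],[-1.1,13.8,4.5]], "rotation": [[0.56,0.01,0],[0.56,0.01,0],[0.56,0.01,0],[0.56,0.01,0],[0.56,0.01,0],[0.56,0.01,0],[0.56,0.01,0]], "hand": 100}}

```text
t: 3.0
ee_pos: [515.4, 310.8, 191.4]
orientation: [-1.012, 0.083, -0.138]
ft_force: [0.4, -0.5, -0.2]
width: 53.8
```

```bash
python3 - <<'E'
from h import *
o=ctrl.get_obs();im=ctrl.get_image('wrist');print(o['t'],o['ee_pos'],o['qpos'],o['width'],DRY.inv(o['ee_pos']))
crop(im,0,0,560,420,1,'pics/w3.png',False)
plan(DRY.P(120,0,22),DRY.R)
E
```

```text
3.0 [515.42024283 310.77269899 191.38939306] [ 0.27103986  0.37357293  1.93111822  0.78063828  0.75628039 -0.13407373] 53.84367453638219 [120.11479829  -0.78130784 110.53411706]
delta cm [-0.14, 8.9, -0.18] rot [0.001, -0.002, -0.002] rows~ 2.1
```

View pics/w3.png

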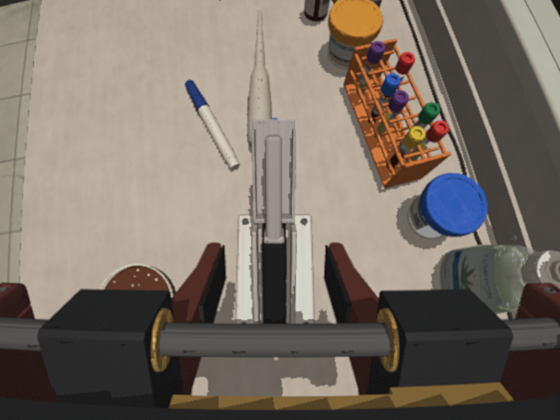

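Between the fingers, the blade is centred at column 272. Going down now.

{"fn": "carry_out", "kwargs": {"delta_pos": [[-0.1,4,-0.1],[-0.1,7,-0.1],[-0.1,8.6,-0.1],[-0.1,8.8,-0.1],[-0.1,8.8,-0.1]], "rotation": [[0,0,0],[0,0,0],[0,0,0],[0,0,0],[0,0,0]]}}

```text
t: 3.47
ee_pos: [521.5, 360.3, 117.8]
orientation: [-1.009, 0.076, -0.134]
ft_force: [0.9, 0.1, -0.5]
width: 53.2
```

```bash
python3 - <<'E'
from h import *
o=ctrl.get_obs();im=ctrl.get_image('wrist');print(o['t'],o['ft_force'],o['width'],DRY.inv(o['ee_pos']))
crop(im,0,0,560,420,1,'pics/w4.png',False)
im=ctrl.get_image('side');crop(im,150,200,150,120,5,'pics/s4.png',False)
E
```

```text
3.4667 [ 0.94463914  0.07741202 -0.45229278] 53.231910789342976 [123.40772265   0.68255249  21.71796534]
```

View pics/w4.png

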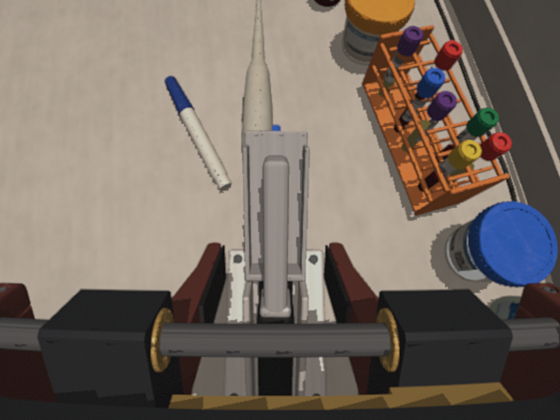

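View pics/s4.png

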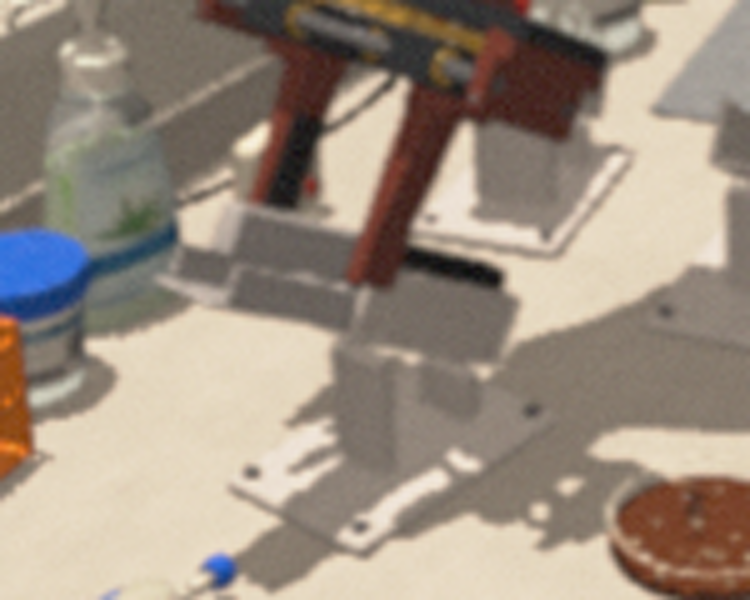

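{"fn": "carry_out", "kwargs": {"delta_pos": [[0,0,0],[0,0,0],[0,0,0],[0,0,0],[0,0,0],[0,0,0],[0,0,0],[0,0,0]], "rotation": [[0,0,0],[0,0,0],[0,0,0],[0,0,0],[0,0,0],[0,0,0],[0,0,0],[0,0,0]], "hand": 255}}

```text
t: 4.23
ee_pos: [521.3, 359.3, 117.1]
orientation: [-1.009, 0.078, -0.135]
ft_force: [0.4, -0.9, 1.2]
width: 11.8
```

```bash
python3 - <<'E'
from h import *
for _ in range(1):
    o=ctrl.get_obs();print(o['t'],o['ft_force'],o['width'],DRY.inv(o['ee_pos']),o['qvel'].round(3))
E
```

```text
4.2333 [ 0.42624286 -0.93810578  1.2385921 ] 11.755909115676712 [122.16096377   0.76738356  21.64704925] [ 0.001 -0.     0.    -0.     0.002  0.001]
```

{"fn": "carry_out", "kwargs": {"delta_pos": [[0,-1,0],[0,-2,0],[0,-4,0],[0,-6,0],[0,-8,0],[0,-9.5,0],[0,-10,0],[0,-10,0]], "rotation": [[0,0,0],[0,0,0],[0,0,0],[0,0,0],[0,0,0],[0,0,0],[0,0,0],[0,0,0]]}}

```text
t: 4.9
ee_pos: [514.2, 306.2, 203.4]
orientation: [-1.008, 0.076, -0.137]
ft_force: [0.1, -0.4, -0.2]
width: 11.6
```

```bash
python3 - <<'E'
from h import *
o=ctrl.get_obs();im=ctrl.get_image('wrist');print(o['t'],o['ft_force'],o['width'],DRY.inv(o['ee_pos']))
crop(im,0,0,560,420,1,'pics/w5.png',False)
im=ctrl.get_image('side');crop(im,130,120,190,150,4,'pics/s5.png',False)
plan(SPARE.P(122,0,60),SPARE.R)
E
```

```text
4.9 [ 0.08679167 -0.40902382 -0.18905826] 11.594515515983238 [122.48791457  -0.27982721 123.19738207]
delta cm [-4.93, -5.93, -19.28] rot [-0.002, -0.228, 0.139] rows~ 5.0
```

View pics/w5.png

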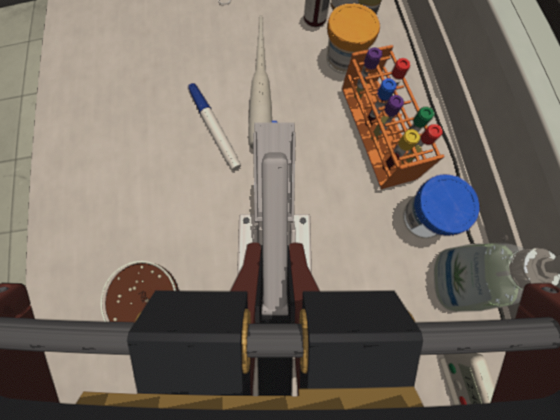

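View pics/s5.png

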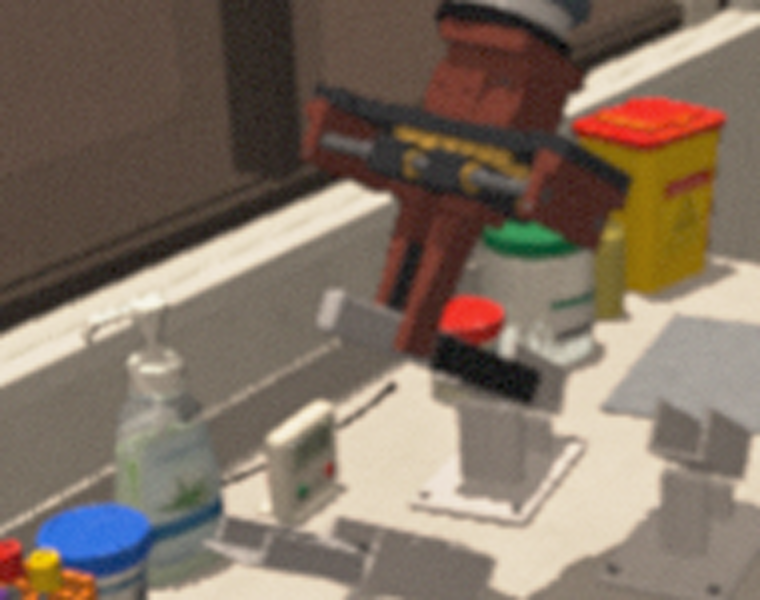

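```bash
python3 - <<'E'
from h import *
o=ctrl.get_obs();R=Ro.from_rotvec(o['orientation']).as_matrix();p=o['ee_pos']
c,d=ray('side',[(130+335/4,120+292/4),(130+322/4,120+327/4),(130+437/4,120+338/4),(130+540/4,120+374/4),(130+532/4,120+402/4),(130+440/4,120+362/4)])
n=R[:,0]
for off in (-10,0):
    t=((p+n*off-c)@n)/(d@n);P=c+d*t[:,None]; Q=(P-p)@R;print(off,Q.round(1).tolist())
E
```

```text
-10 [[-10.0, -14.3, 66.1], [-10.0, 3.9, 66.6], [-10.0, -11.1, -19.5], [-10.0, -13.0, -118.2], [-10.0, 3.7, -119.7], [-10.0, 0.2, -28.4]]
0 [[-0.0, -14.8, 55.3], [-0.0, 3.7, 55.9], [-0.0, -11.6, -31.7], [-0.0, -13.5, -132.1], [-0.0, 3.5, -133.5], [-0.0, -0.0, -40.8]]
```

```bash
python3 - <<'E'
from h import *
o=ctrl.get_obs();print(SPARE.inv(o['ee_pos']))
plan(SPARE.P(123,0,150),SPARE.R)
E
```

```text
[297.95272634 -99.05136622  11.44250338]
delta cm [-3.72, -14.84, -19.03] rot [-0.002, -0.228, 0.139] rows~ 5.9
```

{"fn": "carry_out", "kwargs": {"delta_pos": [[-1,-4,-3],[-2,-8,-8],[-3,-12,-12],[-3.7,-14.8,-16],[-3.7,-14.8,-19],[-3.7,-14.8,-19],[-3.7,-14.8,-19],[-3.7,-14.8,-19],[-3.7,-14.8,-19]], "rotation": [[0,-0.04,0.02],[0,-0.1,0.06],[0,-0.16,0.1],[0,-0.2,0.12],[0,-0.228,0.139],[0,-0.228,0.139],[0,-0.228,0.139],[0,-0.228,0.139],[0,-0.228,0.139]]}}

```text
t: 5.75
ee_pos: [441.3, 75.8, 225.8]
orientation: [-1.009, -0.058, 0.107]
ft_force: [0.2, -0.6, -0.5]
width: 11.5
```

```bash
python3 - <<'E'
from h import *
o=ctrl.get_obs();print(o['t'],o['ft_force'],o['width'],SPARE.inv(o['ee_pos']))
plan(SPARE.P(123,0,50),SPARE.R)
E
```

```text
5.75 [ 0.17535946 -0.56969899 -0.54721065] 11.549572115603548 [123.47028823  -0.55016922 149.04307545]
delta cm [-0.05, 9.9, -0.07] rot [-0.003, -0.0, -0.0] rows~ 2.4
```

{"fn": "carry_out", "kwargs": {"delta_pos": [[0,3,0],[0,6,0],[0,9,0],[0,10,0],[0,10,0],[0,10,0]], "rotation": [[0,0,0],[0,0,0],[0,0,0],[0,0,0],[0,0,0],[0,0,0]]}}

```text
t: 6.25
ee_pos: [435.1, 129.1, 141.8]
orientation: [-1.009, -0.061, 0.11]
ft_force: [-0.0, -0.0, -0.5]
width: 11.4
```

```bash
python3 - <<'E'
from h import *
o=ctrl.get_obs();print(o['t'],o['ft_force'],o['width'],SPARE.inv(o['ee_pos']))
im=ctrl.get_image('side');crop(im,230,160,150,120,5,'pics/s6.png')
im=ctrl.get_image('top');crop(im,220,170,130,100,6,'pics/t6.png')
E
```

```text
6.25 [-0.027608   -0.04380632 -0.53730677] 11.426356876263663 [124.47523007  -0.53640739  49.34018809]
```

View pics/s6.png

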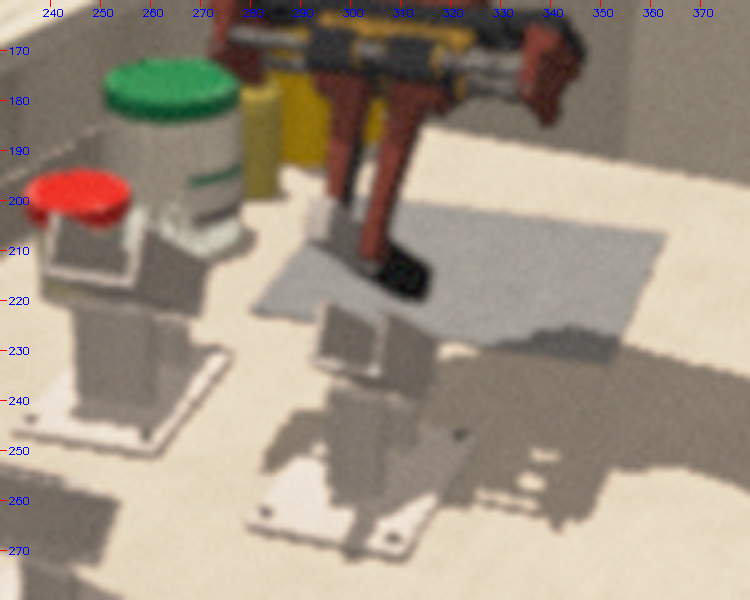

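View pics/t6.png

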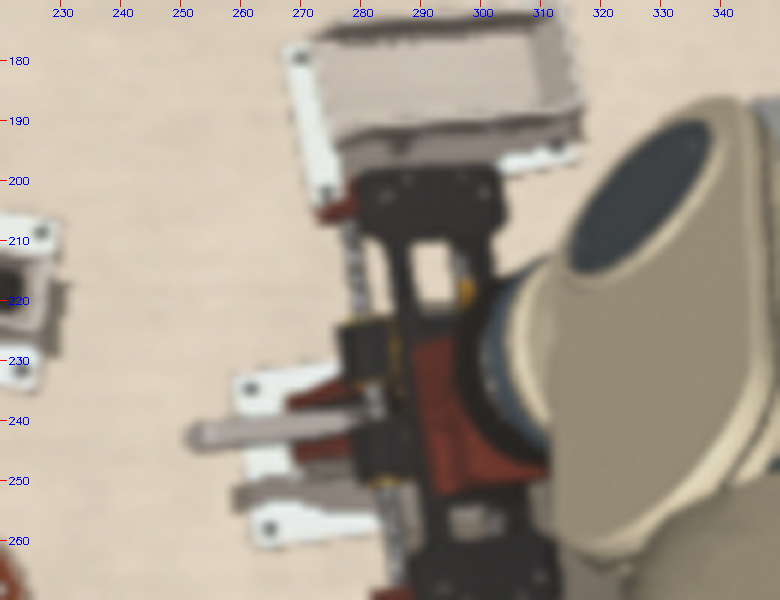

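{"fn": "carry_out", "kwargs": {"delta_pos": [[0,1,0],[0,2,0],[0,3,0],[0,3.8,0],[0,4.2,0],[0,4.2,0],[0,4.2,0]], "rotation": [[0,0,0],[0,0,0],[0,0,0],[0,0,0],[0,0,0],[0,0,0],[0,0,0]]}}

```text
t: 6.93
ee_pos: [432.3, 150.5, 105.7]
orientation: [-1.009, -0.059, 0.108]
ft_force: [0.0, -0.4, -0.4]
width: 11.8
```

```bash
python3 - <<'E'
from h import *
o=ctrl.get_obs();print(o['t'],o['ft_force'],o['moment'],o['width'],SPARE.inv(o['ee_pos']))
im=ctrl.get_image('side');crop(im,230,160,150,120,5,'pics/s7.png')
E
```

```text
6.9333 [ 0.00915174 -0.42974769 -0.36823445] [-0.27060619 -0.14538346  0.02434369] 11.770962875677622 [123.64430168  -0.253811     7.30997176]
```

View pics/s7.png

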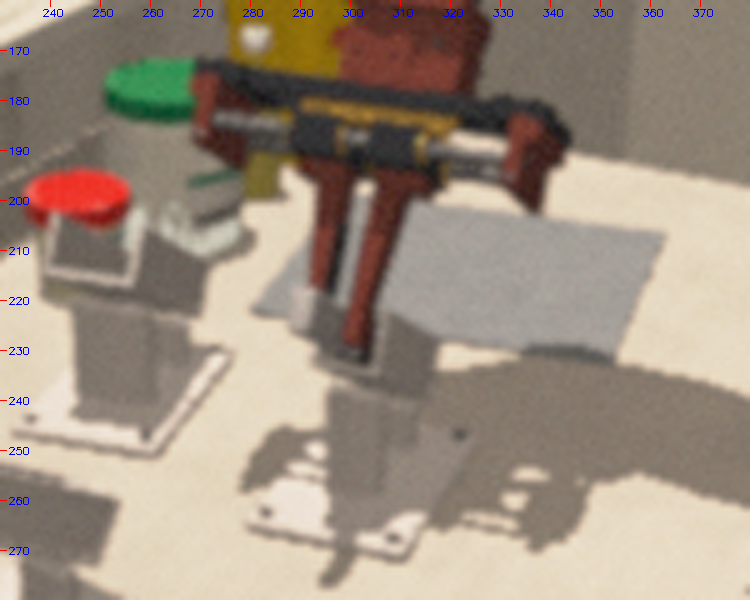

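Between the walls, with no side force. I'll lower another 3 mm to touch.

{"fn": "carry_out", "kwargs": {"delta_pos": [[0,0.1,0],[0,0.2,0],[0,0.3,0],[0,0.3,0]], "rotation": [[0,0,0],[0,0,0],[0,0,0],[0,0,0]]}}

```text
t: 7.32
ee_pos: [432.4, 151.9, 103.5]
orientation: [-1.009, -0.06, 0.107]
ft_force: [-0.2, 0.0, 0.3]
width: 12.0
```

```bash
python3 - <<'E'
from h import *
o=ctrl.get_obs();print(o['t'],o['ft_force'],o['moment'],o['width'],SPARE.inv(o['ee_pos']))
E
```

```text
7.3167 [-0.21555622  0.0043938   0.25250949] [-0.288067   -0.10862901  0.02912594] 12.03531864943315 [123.66014224  -0.51602062   4.72810188]
```

{"fn": "carry_out", "kwargs": {"delta_pos": [[0,0.1,0],[0,0.1,0],[0,0.1,0]], "rotation": [[0,0,0],[0,0,0],[0,0,0]]}}

```text
t: 7.57
ee_pos: [432.5, 152.3, 103.0]
orientation: [-1.009, -0.061, 0.107]
ft_force: [-1.4, -2.5, 5.7]
width: 11.7
```

{"fn": "carry_out", "kwargs": {"delta_pos": [[0,0,0],[0,0,0],[0,0,0],[0,0,0],[0,0,0],[0,0,0]], "rotation": [[0,0,0],[0,0,0],[0,0,0],[0,0,0],[0,0,0],[0,0,0]], "hand": 150}}

```text
t: 8.07
ee_pos: [432.3, 152.5, 102.6]
orientation: [-1.009, -0.06, 0.107]
ft_force: [-0.1, -0.5, 0.8]
width: 36.0
```

{"fn": "carry_out", "kwargs": {"delta_pos": [[0,-2,0],[0,-5,0],[0,-9,0],[0,-12,0],[0,-14,0],[0,-14,0],[0,-14,0]], "rotation": [[0,0,0],[0,0,0],[0,0,0],[0,0,0],[0,0,0],[0,0,0],[0,0,0]]}}

```text
t: 8.65
ee_pos: [441.5, 78.2, 221.7]
orientation: [-1.01, -0.061, 0.105]
ft_force: [-1.0, 0.4, -0.0]
width: 36.3
```

```bash
python3 - <<'E'
from h import *
import pickle
o=ctrl.get_obs();im=ctrl.get_image('wrist');print(o['t'],o['ft_force'],o['width'],SPARE.inv(o['ee_pos']))
pickle.dump((o,im),open('w8.pkl','wb'))
crop(im,0,0,560,420,1,'pics/w8.png',False)
im=ctrl.get_image('side');crop(im,230,160,150,120,5,'pics/s8.png')
plan(DRY.P(150,0,130),DRY.R)
E
```

```text
8.65 [-1.03220701  0.39499323 -0.04082287] 36.2906698717915 [123.26896656  -0.93889967 144.30368771]
delta cm [10.53, 12.26, 20.17] rot [-0.002, 0.228, -0.144] rows~ 6.2
```

View pics/w8.png

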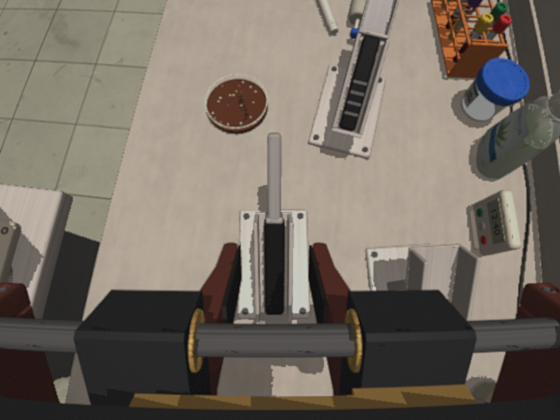

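View pics/s8.png

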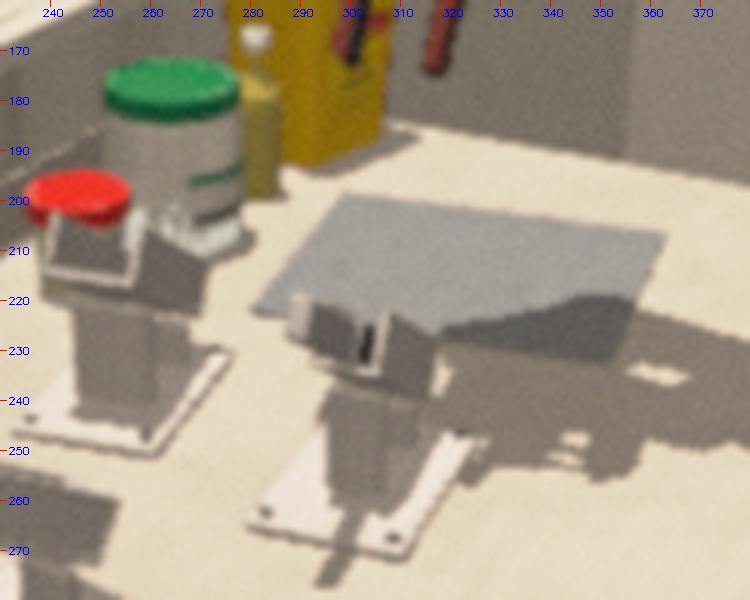

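```bash
python3 - <<'E'
from h import *
import pickle
o,im=pickle.load(open('w8.pkl','rb'));C=cam('wrist',o)
def onch(ch,uv,zc):
    c,d=ray('wrist',uv,C=C);t=(zc-(c-ch.O)@ch.Z)/(d@ch.Z);P=c+d*t[:,None];return [ch.inv(p).round(1).tolist() for p in P]
print(onch(SPARE,[(274,135),(274,216),(264,220),(284,220)],22))
crop(im,300,0,110,170,4,'pics/w8c.png')
E
```

```text
[[181.0, -0.6, 22.0], [108.9, -0.7, 22.0], [105.1, 8.4, 22.0], [105.1, -9.8, 22.0]]
```

View pics/w8c.png

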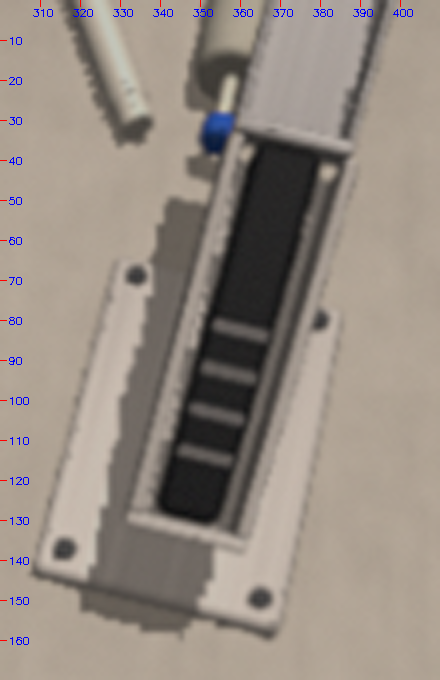

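Paddle is seated, its middle at x≈91 and y≈−1, and the scoop hasn't moved. Next I go to the scoop's pan.

```bash
python3 - <<'E'
from h import *
plan(DRY.P(123,0,130),DRY.R)
E
```

```text
delta cm [9.92, 12.29, 17.54] rot [-0.002, 0.228, -0.144] rows~ 5.7
```

{"fn": "carry_out", "kwargs": {"delta_pos": [[9.9,12.3,17.5],[9.9,12.3,17.5],[9.9,12.3,17.5],[9.9,12.3,17.5],[9.9,12.3,17.5],[9.9,12.3,17.5],[9.9,12.3,17.5],[9.9,12.3,17.5],[9.9,12.3,17.5]], "rotation": [[0,0.228,-0.144],[0,0.228,-0.144],[0,0.228,-0.144],[0,0.228,-0.144],[0,0.228,-0.144],[0,0.228,-0.144],[0,0.228,-0.144],[0,0.228,-0.144],[0,0.228,-0.144]], "hand": 60}}

```text
t: 9.5
ee_pos: [512.6, 302.3, 208.4]
orientation: [-1.01, 0.078, -0.137]
ft_force: [-0.1, -0.4, -0.3]
width: 67.3
```

```bash
python3 - <<'E'
from h import *
import pickle
o=ctrl.get_obs();im=ctrl.get_image('wrist');print(o['t'],o['ft_force'],o['width'],DRY.inv(o['ee_pos']))
pickle.dump((o,im),open('w9.pkl','wb'))
crop(im,180,90,200,200,3,'pics/w9.png')
plan(DRY.P(123,0,50),DRY.R);plan(DRY.P(123,0,2),DRY.R)
E
```

```text
9.5 [-0.10877022 -0.36300806 -0.3203263 ] 67.28645687023764 [121.70236923   0.72946496 129.65447026]
delta cm [0.03, 8.02, 0.15] rot [-0.001, -0.001, -0.001] rows~ 1.9
delta cm [0.04, 12.82, 0.14] rot [-0.001, -0.001, -0.001] rows~ 3.1
```

View pics/w9.png

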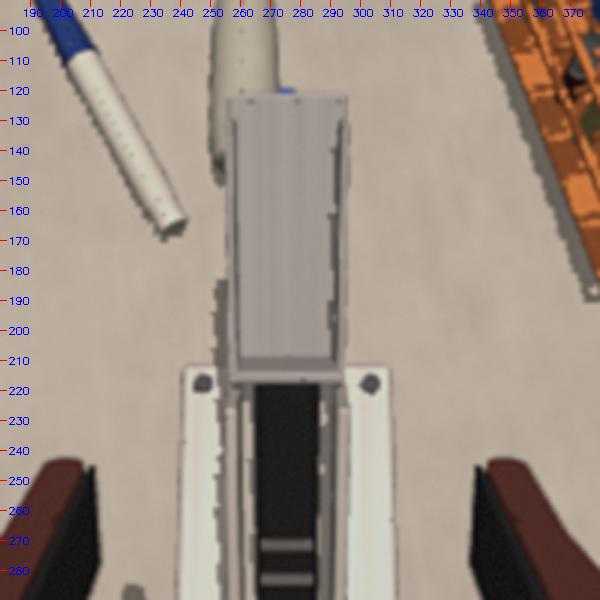

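{"fn": "carry_out", "kwargs": {"delta_pos": [[0,4,0.1],[0,8,0.1],[0,10.5,0.1],[0,12,0.1],[0,12.8,0.1],[0,12.8,0.1],[0,12.8,0.1]], "rotation": [[0,0,0],[0,0,0],[0,0,0],[0,0,0],[0,0,0],[0,0,0],[0,0,0]]}}

```text
t: 10.13
ee_pos: [524.9, 369.5, 102.4]
orientation: [-1.008, 0.076, -0.14]
ft_force: [0.0, 0.3, 0.8]
width: 67.5
```

```bash
python3 - <<'E'
from h import *
o=ctrl.get_obs();im=ctrl.get_image('side');print(o['t'],o['ft_force'],o['width'],DRY.inv(o['ee_pos']))
crop(im,170,220,130,90,6,'pics/s10.png')
E
```

```text
10.1333 [1.55019378e-04 3.12221135e-01 7.90926198e-01] 67.50751054407054 [123.4178491   -1.21574185   3.5101591 ]
```

View pics/s10.png

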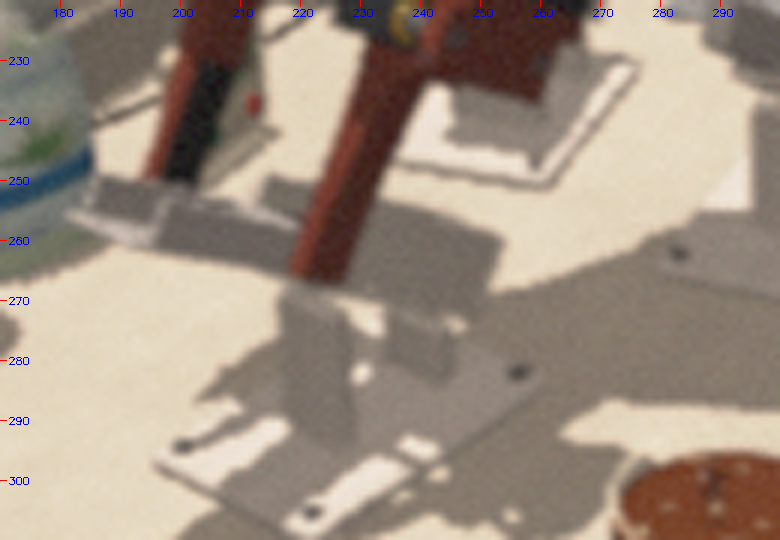

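{"fn": "carry_out", "kwargs": {"delta_pos": [[0,0,0],[0,0,0],[0,0,0],[0,0,0],[0,0,0],[0,0,0],[0,0,0],[0,0,0]], "rotation": [[0,0,0],[0,0,0],[0,0,0],[0,0,0],[0,0,0],[0,0,0],[0,0,0],[0,0,0]], "hand": 255}}

```text
t: 10.85
ee_pos: [524.9, 370.4, 102.5]
orientation: [-1.008, 0.075, -0.14]
ft_force: [-1.3, -1.6, 4.1]
width: 33.5
```

{"fn": "carry_out", "kwargs": {"delta_pos": [[0,-0.5,0],[0,-1.5,0],[0,-3,0],[0,-5,0],[0,-7,0],[0,-9,0],[0,-10,0],[0,-10,0],[0,-10,0]], "rotation": [[0,0,0],[0,0,0],[0,0,0],[0,0,0],[0,0,0],[0,0,0],[0,0,0],[0,0,0],[0,0,0]]}}

```text
t: 11.6
ee_pos: [516.9, 317.6, 187.4]
orientation: [-1.008, 0.075, -0.141]
ft_force: [-0.6, -0.2, -1.5]
width: 33.7
```

```bash
python3 - <<'E'
from h import *
o=ctrl.get_obs();im=ctrl.get_image('side');print(o['t'],o['ft_force'],o['moment'],o['width'],DRY.inv(o['ee_pos']))
crop(im,170,150,170,130,5,'pics/s11.png')
im=ctrl.get_image('wrist');crop(im,180,90,200,200,3,'pics/w11.png')
E
```

```text
11.6 [-0.57857659 -0.19410112 -1.5377777 ] [-0.29162625 -0.02197    -0.02468349] 33.6917629523343 [123.8598323   -1.1905491  103.45163047]
```

View pics/s11.png

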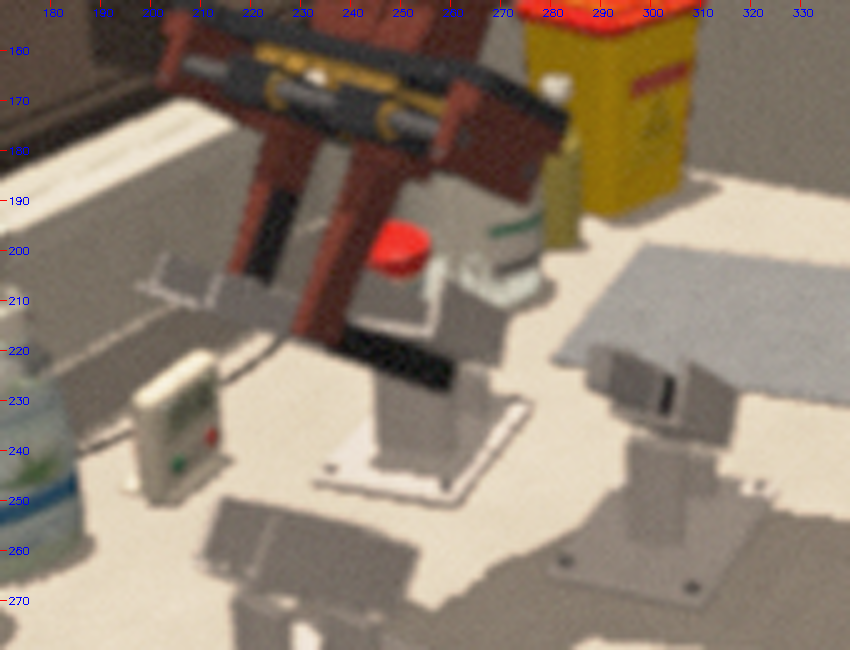

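View pics/w11.png

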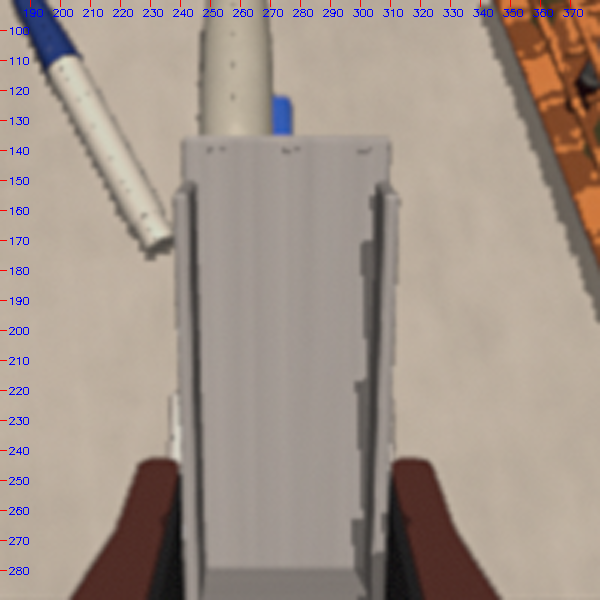

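```bash
python3 - <<'E'
from h import *
plan([530,-170,260],Rdown(-90))
E
```

```text
delta cm [8.76, -31.76, -36.76] rot [-0.462, 1.379, -0.396] rows~ 12.1
```

{"fn": "carry_out", "kwargs": {"delta_pos": [[1,-4,-2],[2,-7.5,-6],[2.7,-10,-10],[3.5,-12.7,-14.7],[4.4,-15.9,-18.4],[5.3,-19,-22],[6.1,-22.2,-25.7],[7,-25.4,-29.4],[7.9,-28.6,-33.1],[8.8,-31.8,-36.8],[8.8,-31.8,-36.8],[8.8,-31.8,-36.8]], "rotation": [[-0.03,0.1,-0.03],[-0.07,0.2,-0.06],[-0.11,0.32,-0.09],[-0.15,0.44,-0.13],[-0.19,0.56,-0.16],[-0.23,0.68,-0.19],[-0.27,0.8,-0.23],[-0.31,0.92,-0.26],[-0.35,1.04,-0.3],[-0.39,1.16,-0.33],[-0.43,1.28,-0.37],[-0.462,1.379,-0.396]]}}

```text
t: 12.7
ee_pos: [530.2, -172.1, 260.1]
orientation: [-1.209, 1.185, -1.185]
ft_force: [0.2, 0.3, -1.1]
width: 33.9
```

```bash
python3 - <<'E'
from h import *
o=ctrl.get_obs();print(o['t'],o['ee_pos'],o['ft_force'],o['moment'],o['width'],o['qpos'])
plan([530,-170,100],Rdown(-90))
E
```

```text
12.7 [ 530.22498284 -172.10964667  260.08515212] [ 0.18545124  0.251018   -1.05310894] [ 0.06046938 -0.0045003  -0.04476859] 33.902233526433186 [-0.3418161   0.27873488  1.75043759  0.01328321  1.10677672  1.19390088]
delta cm [-0.07, 16.01, -0.17] rot [-0.009, 0.029, -0.009] rows~ 3.8
```

Now down to 40 mm height, then look before touching.

{"fn": "carry_out", "kwargs": {"delta_pos": [[0,4,0],[0,8,0],[0,12,0],[0,16,0],[0,19,0],[0,21,0],[0,22,0],[0,22,0],[0,22,0]], "rotation": [[0,0.03,0],[-0.01,0.03,-0.01],[-0.01,0.03,-0.01],[-0.01,0.03,-0.01],[-0.01,0.03,-0.01],[-0.01,0.03,-0.01],[-0.01,0.03,-0.01],[-0.01,0.03,-0.01],[-0.01,0.03,-0.01]]}}

```text
t: 13.45
ee_pos: [533.4, -168.1, 40.4]
orientation: [-1.21, 1.205, -1.206]
ft_force: [0.6, -0.5, 0.1]
width: 33.6
```

```bash
python3 - <<'E'
from h import *
o=ctrl.get_obs();print(o['t'],o['ee_pos'],o['orientation'],o['ft_force'],o['width'])
print(Ro.from_rotvec(o['orientation']).as_matrix().round(3))
im=ctrl.get_image('side');crop(im,250,140,150,110,5,'pics/s12.png')
E
```

```text
13.45 [ 533.41954808 -168.06495373   40.42743465] [-1.20978076  1.20483655 -1.20596854] [ 0.60533778 -0.54348437  0.14926396] 33.575062227625516
[[ 0.005  0.002  1.   ]
 [-1.     0.001  0.005]
 [-0.001 -1.     0.002]]
```

View pics/s12.png

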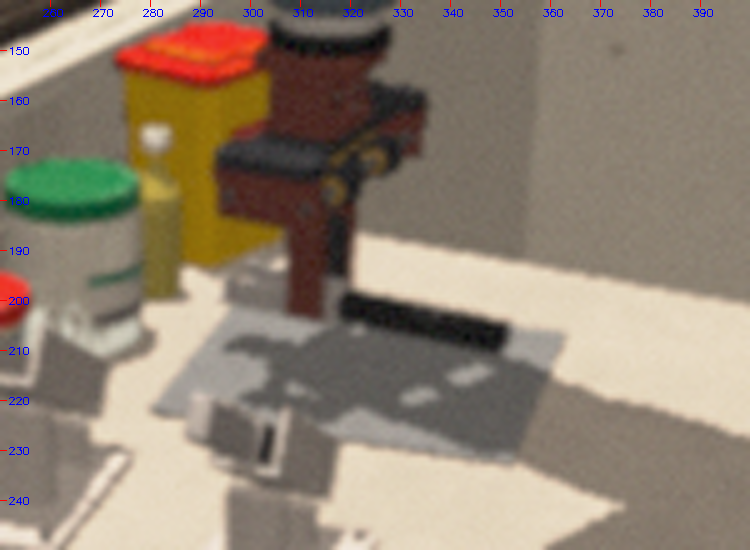

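{"fn": "carry_out", "kwargs": {"delta_pos": [[0,1,0],[0,2,0],[0,2.8,0],[0,3.1,0],[0,3.1,0]], "rotation": [[0,0,0],[0,0,0],[0,0,0],[0,0,0],[0,0,0]]}}

```text
t: 13.92
ee_pos: [532.9, -168.2, 8.9]
orientation: [-1.21, 1.206, -1.206]
ft_force: [-0.5, 0.2, -0.6]
width: 34.0
```

{"fn": "carry_out", "kwargs": {"delta_pos": [[0,0.1,0],[0,0.1,0],[0,0.2,0],[0,0.2,0]], "rotation": [[0,0,0],[0,0,0],[0,0,0],[0,0,0]]}}

```text
t: 14.25
ee_pos: [533.5, -168.4, 8.0]
orientation: [-1.209, 1.204, -1.207]
ft_force: [-0.1, 0.7, 2.2]
width: 33.9
```

{"fn": "carry_out", "kwargs": {"delta_pos": [[0,0.1,0],[0,0.1,0],[0,0.1,0]], "rotation": [[0,0,0],[0,0,0],[0,0,0]]}}

```text
t: 14.5
ee_pos: [533.6, -168.4, 7.7]
orientation: [-1.209, 1.204, -1.207]
ft_force: [-1.6, 0.9, 8.8]
width: 33.8
```

{"fn": "carry_out", "kwargs": {"delta_pos": [[0,0,0],[0,0,0],[0,0,0],[0,0,0],[0,0,0],[0,0,0]], "rotation": [[0,0,0],[0,0,0],[0,0,0],[0,0,0],[0,0,0],[0,0,0]], "hand": 80}}

```text
t: 15.0
ee_pos: [533.5, -168.4, 6.7]
orientation: [-1.209, 1.204, -1.207]
ft_force: [-0.5, 0.5, 0.1]
width: 60.1
```

{"fn": "carry_out", "kwargs": {"delta_pos": [[0,-2,0],[0,-5,0],[0,-9,0],[0,-13,0],[0,-17,0],[0,-18,0],[0,-18,0],[0,-18,0]], "rotation": [[0,0,0],[0,0,0],[0,0,0],[0,0,0],[0,0,0],[0,0,0],[0,0,0],[0,0,0]]}}

```text
t: 15.67
ee_pos: [532.8, -168.4, 186.6]
orientation: [-1.209, 1.204, -1.208]
ft_force: [-1.2, -0.9, -0.7]
width: 60.3
```

```bash
python3 - <<'E'
from h import *
import pickle
o=ctrl.get_obs();im=ctrl.get_image('wrist');print(o['t'],o['ee_pos'],o['ft_force'],o['width'])
pickle.dump((o,im),open('w13.pkl','wb'))
crop(im,0,0,560,420,1,'pics/w13.png',False)
im=ctrl.get_image('side');crop(im,250,140,150,110,5,'pics/s13.png')
im=ctrl.get_image('top');crop(im,310,160,130,110,5,'pics/t13.png')
E
```

```text
15.6667 [ 532.82792662 -168.35638106  186.64181348] [-1.16114677 -0.85160317 -0.67950716] 60.332615855964065
```

View pics/w13.png

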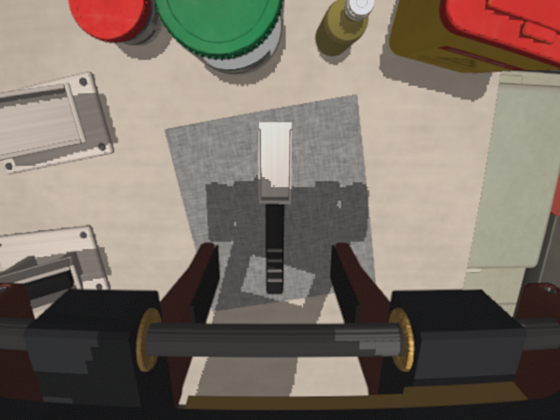

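View pics/s13.png

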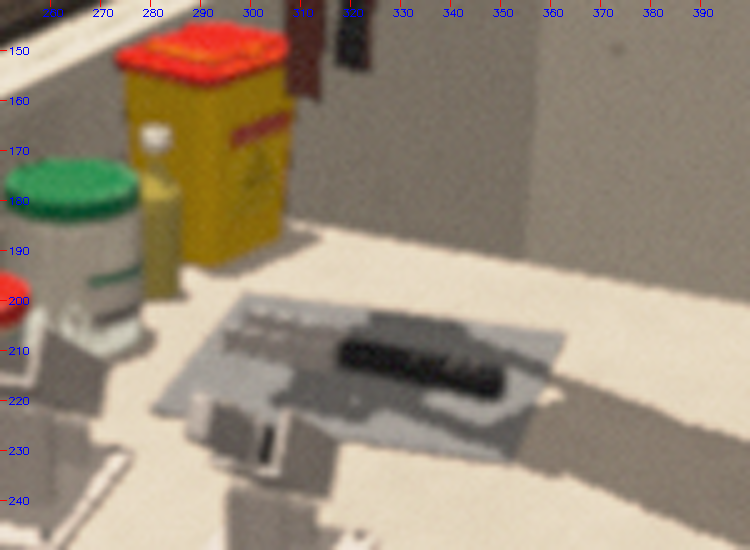

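View pics/t13.png

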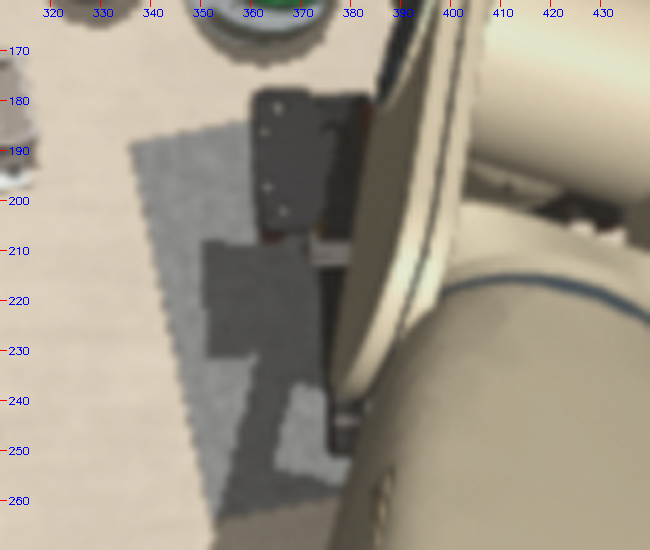

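```bash
python3 - <<'E'
from h import *
import pickle
o,im=pickle.load(open('w13.pkl','rb'));C=cam('wrist',o)
crop(im,235,110,80,190,4,'pics/w13c.png')
a=onz('wrist',[(259.5,123.5),(292,123.5)],5.5,C=C);b=onz('wrist',[(267,205),(284,205),(267.5,292),(283,292)],22,C=C)
print(a.round(1).tolist(),b.round(1).tolist())
print('mat',onz('wrist',[(167,129),(357,95)],4,C=C).round(1).tolist())
E
```

```text
[[598.2, -152.8, 5.5], [598.3, -185.8, 5.5]] [[517.0, -160.6, 22.0], [517.0, -178.2, 22.0], [415.2, -160.9, 22.0], [415.2, -178.3, 22.0]]
mat [[592.8, -57.4, 4.0], [626.9, -250.6, 4.0]]
```

View pics/w13c.png

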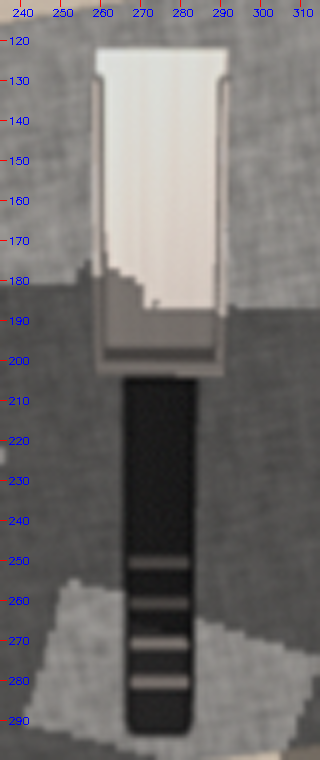

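{"fn": "carry_out", "kwargs": {"delta_pos": [[0,0,-7],[0,0,-7],[0,0,-7],[0,0,-7],[0,0,-7],[0,0,-7],[0,0,-7],[0,0,-7],[0,0,-7],[0,0,-7],[0,0,-7],[0,0,-7]], "rotation": [[0,-1.48,0],[0,-1.48,0],[0,-1.48,0],[0,-1.48,0],[0,-1.48,0],[0,-1.48,0],[0,-1.48,0],[0,-1.48,0],[0,-1.48,0],[0,-1.48,0],[0,-1.48,0],[0,-1.48,0]]}}

```text
t: 16.82
ee_pos: [462.0, -168.3, 184.7]
orientation: [-1.568, 0.064, -0.062]
ft_force: [-0.4, -0.3, 0.2]
width: 60.4
```

```bash
python3 - <<'E'
from h import *
o=ctrl.get_obs();print(o['t'],o['ee_pos'],o['qpos'])
plan([463,-169.5,120],Rdown(90))
E
```

```text
16.8167 [ 461.9775412  -168.31253816  184.68334868] [-3.74279757e-01  2.82178942e-01  1.94974548e+00  1.38793939e-03
  9.10992360e-01 -2.94975148e-01]
delta cm [0.12, 6.47, -0.12] rot [-0.002, -1.651, 0.0] rows~ 13.2
```

{"fn": "carry_out", "kwargs": {"delta_pos": [[0.1,0,-0.1],[0.1,0,-0.1],[0.1,0,-0.1],[0.1,0,-0.1],[0.1,1,-0.1],[0.1,2,-0.1],[0.1,3,-0.1],[0.1,4,-0.1],[0.1,5,-0.1],[0.1,6,-0.1],[0.1,6.5,-0.1],[0.1,6.5,-0.1]], "rotation": [[0,-1.65,0],[0,-1.65,0],[0,-1.65,0],[0,-1.65,0],[0,-1.65,0],[0,-1.65,0],[0,-1.65,0],[0,-1.65,0],[0,-1.65,0],[0,-1.65,0],[0,-1.65,0],[0,-1.65,0]]}}

```text
t: 17.82
ee_pos: [462.1, -169.0, 118.6]
orientation: [-1.273, -1.096, 1.097]
ft_force: [0.4, 0.8, -0.2]
width: 60.1
```

```bash
python3 - <<'E'
from h import *
o=ctrl.get_obs();print(o['t'],o['ee_pos'],o['qpos'])
plan([463,-169.5,120],Rdown(90));plan([463,-169.5,40],Rdown(90))
E
```

```text
17.8167 [ 462.05716288 -168.99237521  118.55444982] [-3.75529493e-01  3.91421063e-01  1.98963488e+00  1.63648959e-03
  7.64044349e-01 -1.79646016e+00]
delta cm [-0.04, -0.14, -0.1] rot [-0.003, -0.151, 0.002] rows~ 1.2
delta cm [-0.05, 7.86, -0.13] rot [-0.003, -0.151, 0.002] rows~ 1.9
```

{"fn": "carry_out", "kwargs": {"delta_pos": [[0,0,-0.1],[0,2,-0.1],[0,4,-0.1],[0,6,-0.1],[0,7,-0.1],[0,7,-0.1]], "rotation": [[0,-0.1,0],[0,-0.15,0],[0,-0.15,0],[0,-0.15,0],[0,-0.15,0],[0,-0.15,0]]}}

```text
t: 18.32
ee_pos: [462.8, -169.0, 48.5]
orientation: [-1.208, -1.202, 1.204]
ft_force: [-0.9, -0.2, -0.0]
width: 60.1
```

```bash
python3 - <<'E'
from h import *
import pickle
o=ctrl.get_obs();im=ctrl.get_image('wrist');print(o['t'],o['ee_pos'],o['ft_force'],o['width'])
pickle.dump((o,im),open('w14.pkl','wb'))
crop(im,0,0,560,420,1,'pics/w14.png',False)
im=ctrl.get_image('side');crop(im,250,140,150,110,5,'pics/s14.png')
plan([463,-169.5,7],Rdown(90))
E
```

```text
18.3167 [ 462.78613699 -168.96533638   48.49721427] [-0.88059328 -0.20109772 -0.0070183 ] 60.147576008803505
delta cm [0.01, 4.39, 0.16] rot [0.0, -0.007, 0.001] rows~ 1.1
```

View pics/w14.png

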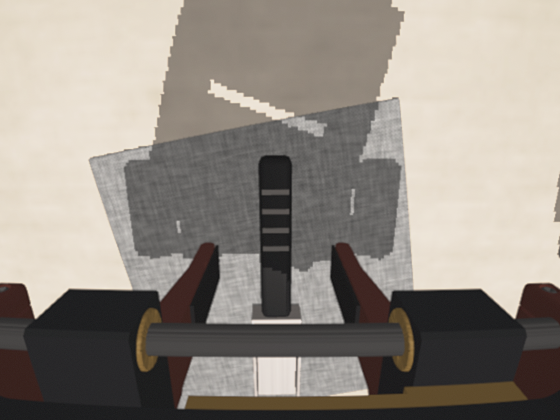

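View pics/s14.png

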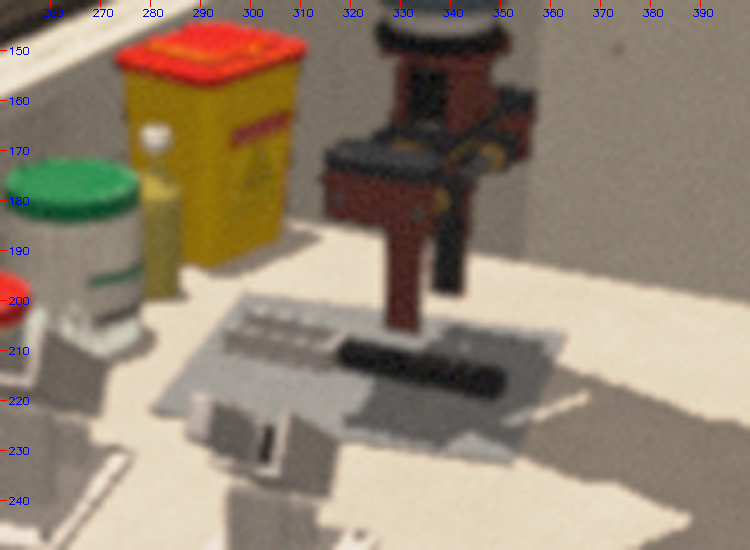

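{"fn": "carry_out", "kwargs": {"delta_pos": [[0,1.5,0],[0,3,0],[0,4,0],[0,4.1,0],[0,4.1,0]], "rotation": [[0,0,0],[0,0,0],[0,0,0],[0,0,0],[0,0,0]]}}

```text
t: 18.83
ee_pos: [465.3, -169.9, 10.7]
orientation: [-1.214, -1.206, 1.203]
ft_force: [0.0, -0.5, -0.1]
width: 60.2
```

{"fn": "carry_out", "kwargs": {"delta_pos": [[0,0,0],[0,0,0],[0,0,0],[0,0,0],[0,0,0],[0,0,0],[0,0,0],[0,0,0]], "rotation": [[0,0,0],[0,0,0],[0,0,0],[0,0,0],[0,0,0],[0,0,0],[0,0,0],[0,0,0]], "hand": 255}}

```text
t: 19.5
ee_pos: [465.4, -169.9, 10.8]
orientation: [-1.215, -1.206, 1.202]
ft_force: [-0.7, 0.6, 3.1]
width: 19.7
```

```bash
python3 - <<'E'
from h import *
import pickle
o,im=pickle.load(open('w14.pkl','rb'));C=cam('wrist',o)
print(onz('wrist',[(276,157),(276,306)],22,C=C).round(1).tolist())
o=ctrl.get_obs();print(o['t'],o['ee_pos'],o['ft_force'],o['width'])
E
```

```text
[[409.9, -167.6, 22.0], [507.7, -168.3, 22.0]]
19.5 [ 465.40235527 -169.90123493   10.80462352] [-0.71774994  0.59109629  3.09826868] 19.681960759843776
```

Gripped at 19.7 mm. Lifting.

{"fn": "carry_out", "kwargs": {"delta_pos": [[0,-0.5,0],[0,-1.5,0],[0,-3,0],[0,-5,0],[0,-8,0],[0,-12,0],[0,-16,0],[0,-19,0],[0,-20,0],[0,-20,0]], "rotation": [[0,0,0],[0,0,0],[0,0,0],[0,0,0],[0,0,0],[0,0,0],[0,0,0],[0,0,0],[0,0,0],[0,0,0]]}}

```text
t: 20.33
ee_pos: [466.4, -170.6, 213.9]
orientation: [-1.221, -1.209, 1.201]
ft_force: [1.0, -0.3, -1.5]
width: 20.0
```

```bash
python3 - <<'E'
from h import *
import pickle
o=ctrl.get_obs();im=ctrl.get_image('wrist');print(o['t'],o['ee_pos'],o['ft_force'],o['moment'],o['width'],o['qpos'])
R=Ro.from_rotvec(o['orientation']).as_matrix();print(R.round(3))
pickle.dump((o,im),open('w15.pkl','wb'))
crop(im,0,0,560,420,1,'pics/w15.png',False)
im=ctrl.get_image('side');crop(im,240,70,190,140,4,'pics/s15.png')
plan(WIDE.P(135,0,170),WIDE.R)
E
```

```text
20.3333 [ 466.38765508 -170.59965482  213.93941115] [ 0.961316   -0.34991687 -1.46393095] [ 0.08503612 -0.09711919 -0.01149731] 20.02073625467952 [-3.75326292e-01  2.42345593e-01  1.92205985e+00  1.34320123e-03
  9.68372201e-01 -1.93955150e+00]
[[ 0.007  0.009 -1.   ]
 [ 1.    -0.002  0.007]
 [-0.002 -1.    -0.009]]
delta cm [21.86, -3.92, -13.69] rot [0.466, 1.351, -0.385] rows~ 11.8
```

View pics/w15.png

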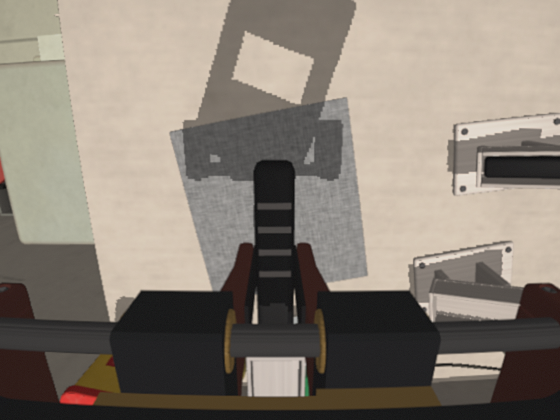

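View pics/s15.png

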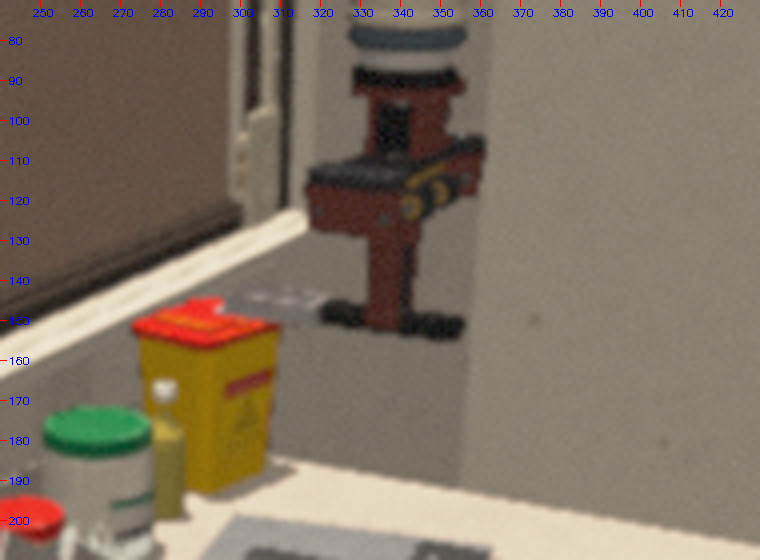

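```bash
python3 - <<'E'
from h import *
im=ctrl.get_image('side');crop(im,285,130,80,35,9,'pics/s15b.png')
E
```

```text
(no output)
```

View pics/s15b.png

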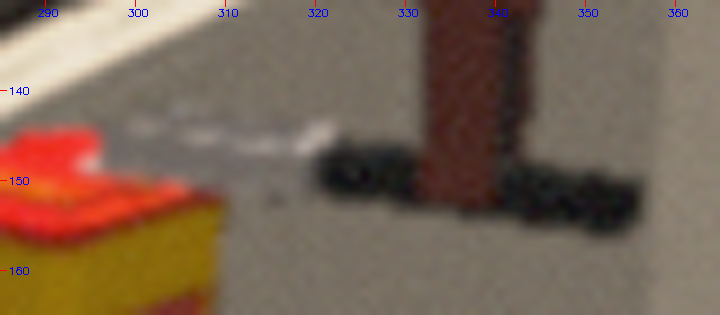

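```bash
python3 - <<'E'
from h import *
o=ctrl.get_obs();R=Ro.from_rotvec(o['orientation']).as_matrix();p=o['ee_pos']
c,d=ray('side',[(321.5,145.5),(320.5,151.5),(356,150.5),(355,156),(338,153)]);n=R[:,0]
for off in (10,):
    t=((p+n*off-c)@n)/(d@n);P=c+d*t[:,None];print(((P-p)@R).round(1).tolist())
E
```

```text
[[10.0, -11.4, -46.3], [10.0, 7.0, -48.8], [10.0, -11.1, 59.6], [10.0, 5.2, 57.9], [10.0, 3.7, 6.2]]
```

```bash
python3 - <<'E'
from h import *
plan(WIDE.P(137,0,165),WIDE.R);print(WIDE.P(137,0,165))
E
```

```text
delta cm [22.27, -3.7, -13.66] rot [0.464, 1.351, -0.386] rows~ 11.8
[601.90832501  52.1091956  246.52687507]
```

{"fn": "carry_out", "kwargs": {"delta_pos": [[1,-1,-0.5],[3,-2,-1.5],[5,-3,-3],[7.5,-3.7,-4.5],[10,-3.7,-6],[12.5,-3.7,-7.5],[15,-3.7,-9],[17.5,-3.7,-10.7],[20,-3.7,-12.3],[22.3,-3.7,-13.7],[22.3,-3.7,-13.7],[22.3,-3.7,-13.7]], "rotation": [[0.03,0.08,-0.02],[0.06,0.19,-0.05],[0.1,0.3,-0.09],[0.14,0.42,-0.12],[0.18,0.53,-0.15],[0.22,0.65,-0.19],[0.26,0.77,-0.22],[0.3,0.89,-0.25],[0.35,1.01,-0.29],[0.39,1.13,-0.32],[0.43,1.25,-0.36],[0.464,1.351,-0.386]]}}

```text
t: 21.48
ee_pos: [602.9, 53.5, 244.7]
orientation: [-1.015, -0.102, 0.176]
ft_force: [-0.8, -0.5, -0.1]
width: 20.1
```

```bash
python3 - <<'E'
from h import *
o=ctrl.get_obs();print(o['t'],o['ft_force'],o['width'],WIDE.inv(o['ee_pos']),o['qpos'])
plan(WIDE.P(137,0,65),WIDE.R)
E
```

```text
21.4833 [-0.80632588 -0.51607734 -0.06468095] 20.063332029884137 [137.03227129  -1.25253442 162.81934316] [-0.18429743  0.47480883  1.60740722  0.5283904   1.31886808 -0.58233549]
delta cm [-0.04, 9.78, 0.06] rot [0.006, 0.019, -0.008] rows~ 2.3
```

{"fn": "carry_out", "kwargs": {"delta_pos": [[0,2,0],[-0.1,5,0],[-0.1,8,0],[-0.1,9.8,0],[-0.1,9.8,0],[-0.1,9.8,0]], "rotation": [[0.006,0.019,-0.008],[0.006,0.019,-0.008],[0.006,0.019,-0.008],[0.006,0.019,-0.008],[0.006,0.019,-0.008],[0.006,0.019,-0.008]]}}

```text
t: 21.98
ee_pos: [591.4, 102.4, 161.9]
orientation: [-1.012, -0.091, 0.163]
ft_force: [0.1, -0.5, 0.2]
width: 19.5
```

```bash
python3 - <<'E'
from h import *
o=ctrl.get_obs();print(o['t'],o['ft_force'],o['width'],WIDE.inv(o['ee_pos']))
plan(WIDE.P(137,0,12),WIDE.R)
im=ctrl.get_image('side');crop(im,200,130,170,130,4,'pics/s16.png')
im=ctrl.get_image('top');crop(im,240,140,140,90,5,'pics/t16.png')
im=ctrl.get_image('wrist');crop(im,0,0,560,420,1,'pics/w16.png',False)
E
```

```text
21.9833 [ 0.05575091 -0.50343113  0.19446659] 19.53161301628959 [135.73907006   1.59014341  66.01408882]
delta cm [0.17, 5.4, 0.14] rot [0.002, 0.004, -0.002] rows~ 1.3
```

View pics/s16.png

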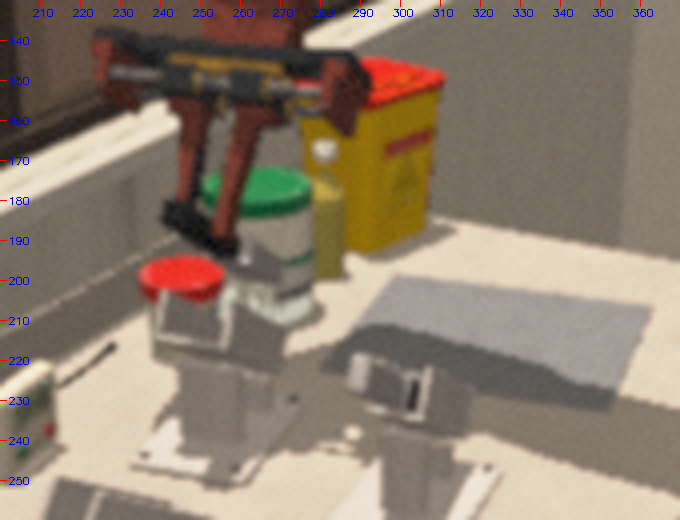

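View pics/t16.png

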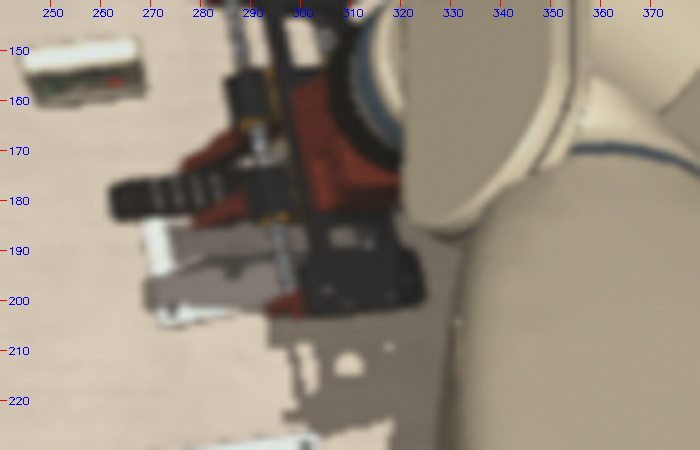

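View pics/w16.png

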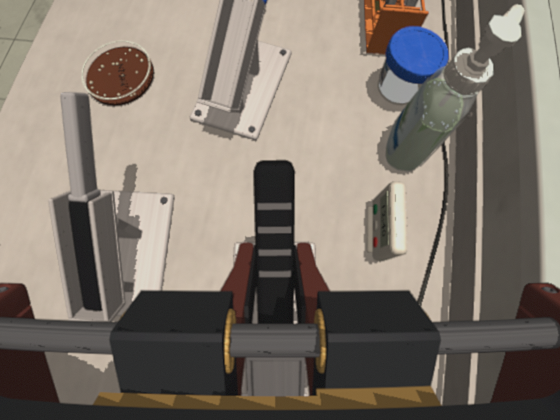

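{"fn": "carry_out", "kwargs": {"delta_pos": [[0.2,1,0.1],[0.2,2,0.1],[0.2,3,0.1],[0.2,4,0.1],[0.2,4.6,0.1],[0.2,4.6,0.1],[0.2,4.6,0.1]], "rotation": [[0,0,0],[0,0,0],[0,0,0],[0,0,0],[0,0,0],[0,0,0],[0,0,0]]}}

```text
t: 22.72
ee_pos: [590.4, 127.5, 125.3]
orientation: [-1.012, -0.095, 0.16]
ft_force: [-0.5, -1.2, -1.7]
width: 20.0
```

```bash
python3 - <<'E'
from h import *
o=ctrl.get_obs();print(o['t'],o['ft_force'],o['moment'],o['width'],WIDE.inv(o['ee_pos']))
plan(WIDE.P(137,0,7),WIDE.R)
im=ctrl.get_image('side');crop(im,220,160,100,80,7,'pics/s17.png')
E
```

```text
22.7167 [-0.53753252 -1.16351033 -1.72677202] [-0.28095512 -0.12247963 -0.00768744] 20.037798471470992 [137.44350608  -1.79192727  21.77819285]
delta cm [-0.18, 1.48, -0.04] rot [0.003, 0.006, 0.002] rows~ 0.4
```

View pics/s17.png

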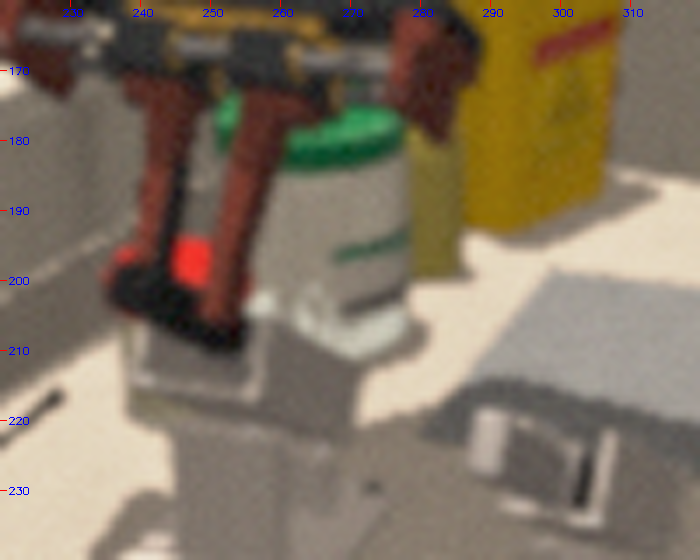

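{"fn": "carry_out", "kwargs": {"delta_pos": [[-0.1,0.4,0],[-0.1,0.8,0],[-0.1,1.1,0],[-0.1,1.3,0],[-0.1,1.3,0]], "rotation": [[0,0,0],[0,0,0],[0,0,0],[0,0,0],[0,0,0]]}}

```text
t: 23.18
ee_pos: [588.4, 133.9, 114.4]
orientation: [-1.013, -0.095, 0.16]
ft_force: [-0.2, -0.3, -0.8]
width: 19.6
```

```bash
python3 - <<'E'
from h import *
o=ctrl.get_obs();print(o['t'],o['ft_force'],o['moment'],o['width'],WIDE.inv(o['ee_pos']))
E
```

```text
23.1833 [-0.21818222 -0.25484357 -0.79273893] [-0.29947328 -0.11355375 -0.0315433 ] 19.634781095516978 [137.30846345  -0.86196476   8.98235712]
```

{"fn": "carry_out", "kwargs": {"delta_pos": [[0,0.1,0],[0,0.2,0],[0,0.2,0],[0,0.2,0]], "rotation": [[0,0,0],[0,0,0],[0,0,0],[0,0,0]]}}

```text
t: 23.52
ee_pos: [588.5, 134.8, 113.1]
orientation: [-1.013, -0.096, 0.159]
ft_force: [0.2, 0.1, -2.1]
width: 19.7
```

```bash
python3 - <<'E'
from h import *
o=ctrl.get_obs();print(o['t'],o['ft_force'],o['moment'],o['width'],WIDE.inv(o['ee_pos']))
E
```

```text
23.5167 [ 0.23336297  0.08432966 -2.10531494] [-0.30431381 -0.1359204   0.02201738] 19.713914844764435 [137.32589917  -1.18583777   7.48876634]
```

{"fn": "carry_out", "kwargs": {"delta_pos": [[0,0.1,0],[0,0.2,0],[0,0.2,0]], "rotation": [[0,0,0],[0,0,0],[0,0,0]]}}

```text
t: 23.77
ee_pos: [588.8, 135.4, 112.5]
orientation: [-1.013, -0.097, 0.159]
ft_force: [-1.2, -3.2, 7.3]
width: 19.7
```

```bash
python3 - <<'E'
from h import *
o=ctrl.get_obs();print(o['t'],o['ft_force'],o['moment'],o['width'],WIDE.inv(o['ee_pos']))
E
```

```text
23.7667 [-1.21924436 -3.16242702  7.33917018] [-0.39020223  0.27091624  0.26671563] 19.669209058318508 [137.42054965  -1.53496111   6.6393556 ]
```

On the floor (about 8 N normal). Next, slide gently down toward the closed end.

{"fn": "carry_out", "kwargs": {"delta_pos": [[0,0,-0.1],[0,-0.05,-0.2],[0,-0.05,-0.3],[0,-0.05,-0.3]], "rotation": [[0,0,0],[0,0,0],[0,0,0],[0,0,0]]}}

```text
t: 24.1
ee_pos: [589.3, 133.4, 111.3]
orientation: [-1.011, -0.097, 0.159]
ft_force: [0.1, 0.8, 7.2]
width: 19.7
```

```bash
python3 - <<'E'
from h import *
o=ctrl.get_obs();f=o['ft_force'];print(o['t'],'ch force',f@WIDE.X,f@WIDE.Y,f@WIDE.Z,o['width'],WIDE.inv(o['ee_pos']))
E
```

```text
24.1 ch force 4.435352438491377 -0.19140422461139447 5.66832400713029 19.70665680638785 [135.1384519   -1.72128875   6.75941088]
```

{"fn": "carry_out", "kwargs": {"delta_pos": [[0,0,-0.1],[0,0,-0.2],[0,0,-0.2]], "rotation": [[0,0,0],[0,0,0],[0,0,0]]}}

```text
t: 24.35
ee_pos: [589.4, 133.3, 111.3]
orientation: [-1.008, -0.096, 0.159]
ft_force: [-1.6, 6.6, 11.9]
width: 20.1
```

```bash
python3 - <<'E'
from h import *
o=ctrl.get_obs();f=o['ft_force'];print(o['t'],'ch force',f@WIDE.X,f@WIDE.Y,f@WIDE.Z,o['width'],WIDE.inv(o['ee_pos']))
E
```

```text
24.35 ch force 12.083418232310333 0.38278721943007377 6.521757900952424 20.051470928778322 [134.99458997  -1.81165615   6.79332979]
```

Force rises to 12 N along the slope while x stops at 135, so the tip is against the closed end. Releasing and backing off.

{"fn": "carry_out", "kwargs": {"delta_pos": [[0,0,0.15],[0,0,0.15]], "rotation": [[0,0,0],[0,0,0]]}}

```text
t: 24.52
ee_pos: [589.4, 133.4, 111.3]
orientation: [-1.011, -0.097, 0.159]
ft_force: [-1.2, 0.4, 9.0]
width: 19.9
```

{"fn": "carry_out", "kwargs": {"delta_pos": [[0,0,0],[0,0,0],[0,0,0],[0,0,0],[0,0,0],[0,0,0]], "rotation": [[0,0,0],[0,0,0],[0,0,0],[0,0,0],[0,0,0],[0,0,0]], "hand": 130}}

```text
t: 25.02
ee_pos: [588.8, 132.6, 109.8]
orientation: [-1.013, -0.096, 0.159]
ft_force: [0.1, -1.0, 0.2]
width: 43.2
```

{"fn": "carry_out", "kwargs": {"delta_pos": [[0,-1,0],[0,-3,0],[0,-6,0],[0,-10,0],[0,-14,0],[0,-16,0],[0,-16,0],[0,-16,0]], "rotation": [[0,0,0],[0,0,0],[0,0,0],[0,0,0],[0,0,0],[0,0,0],[0,0,0],[0,0,0]]}}

```text
t: 25.68
ee_pos: [603.7, 48.6, 247.3]
orientation: [-1.014, -0.098, 0.157]
ft_force: [1.2, 0.5, -0.2]
width: 43.0
```

```bash
python3 - <<'E'
from h import *
import pickle
o=ctrl.get_obs();im=ctrl.get_image('wrist');print(o['t'],o['ft_force'],o['width'],WIDE.inv(o['ee_pos']))
pickle.dump((o,im),open('w18.pkl','wb'))
crop(im,0,0,560,420,1,'pics/w18.png',False)
im=ctrl.get_image('side');crop(im,180,150,190,140,4,'pics/s18.png')
E
```

```text
25.6833 [ 1.16283677  0.54420732 -0.23227452] 43.04413840851788 [134.21495059  -1.11120843 167.63130483]
```

View pics/w18.png

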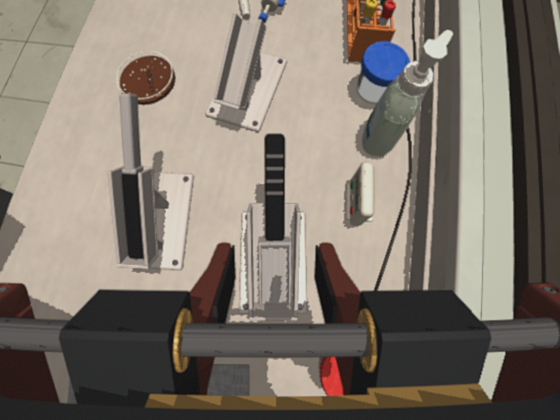

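View pics/s18.png

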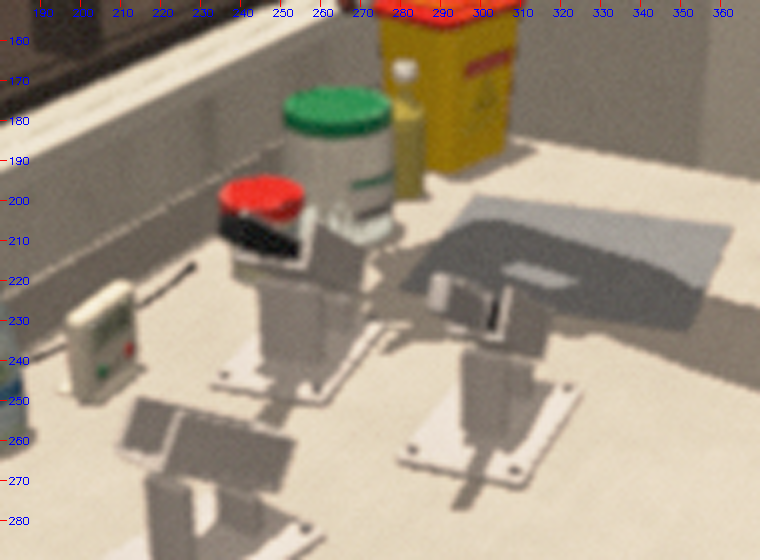

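Scoop is in the wide cradle, handle out at the top, hollow up. The paddle is in the spare one and the bystanders stand where they did. I'll back off for a final measurement.

{"fn": "carry_out", "kwargs": {"delta_pos": [[0,-4,-2],[0,-6,-4],[0,-8,-8],[0,-8,-12],[0,-8,-12],[0,-8,-12]], "rotation": [[0,0,0],[0,0,0],[0,0,0],[0,0,0],[0,0,0],[0,0,0]]}}

```text
t: 26.28
ee_pos: [627.4, -92.8, 247.5]
orientation: [-1.01, -0.09, 0.16]
ft_force: [0.2, 0.2, -0.7]
width: 43.2
```

```bash
python3 - <<'E'
from h import *
import pickle
o=ctrl.get_obs();im=ctrl.get_image('wrist');print(o['t'],o['ee_pos'])
pickle.dump((o,im),open('w19.pkl','wb'))
crop(im,90,0,320,290,2,'pics/w19.png')
im=ctrl.get_image('top');crop(im,150,125,280,170,2,'pics/t19.png')
E
```

```text
26.2833 [627.36408028 -92.84024091 247.49248345]
```

View pics/w19.png

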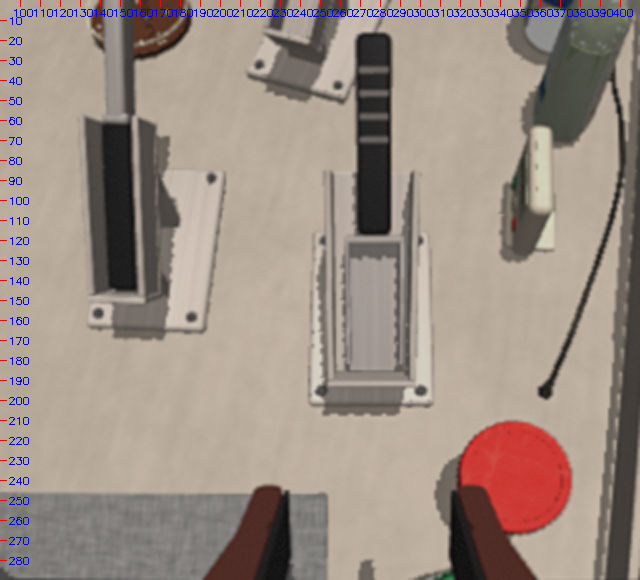

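View pics/t19.png

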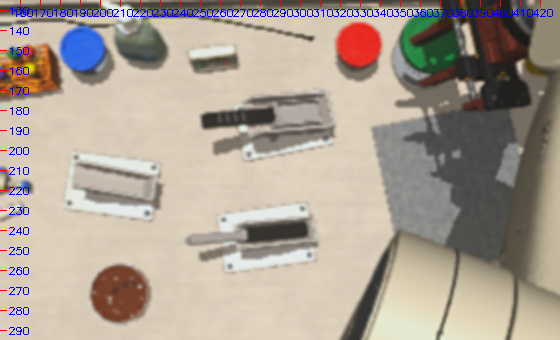

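```bash
python3 - <<'E'
from h import *
import pickle
o,im=pickle.load(open('w19.pkl','rb'));C=cam('wrist',o)
def onch(ch,uv,zc):
    c,d=ray('wrist',uv,C=C);t=(zc-(c-ch.O)@ch.Z)/(d@ch.Z);P=c+d*t[:,None];return [ch.inv(p).round(1).tolist() for p in P]
print('handle end/boundary top',onch(WIDE,[(276.8,17),(277,117.5)],18))
print('pan back corners',onch(WIDE,[(263.5,119),(291,119)],18))
print('channel lo-end wall top',onch(WIDE,[(254,191),(297,191)],30),'pan tip floor',onch(WIDE,[(277,185)],1.5))
print('paddle bound/top',onch(SPARE,[(149,60)],22),'paddle lowend',onch(SPARE,[(141.5,145),(158,145)],22))
a=cv2.imread('pics/top0.png').astype(int);
b=ctrl.get_image('top')[:,:,::-1].astype(int);cv2.imwrite('pics/top19.png',b)
for n,(u,v,w,h) in dict(cup=(312,132,36,36),timer=(240,142,34,24),dish=(192,253,36,38),bottle=(384,142,24,26)).items():
    print(n,np.abs(a-b)[v:v+h,u:u+w].mean().round(1))
E
```

```text
handle end/boundary top [[187.2, -1.8, 18.0], [81.9, -2.4, 18.0]]
pan back corners [[80.3, 13.0, 18.0], [80.3, -18.4, 18.0]]
channel lo-end wall top [[-1.4, 24.3, 30.0], [-1.3, -26.1, 30.0]] pan tip floor [[-0.7, -2.9, 1.5]]
paddle bound/top [[102.6, -3.5, 22.0]] paddle lowend [[2.1, 10.4, 22.0], [3.0, -10.8, 22.0]]
cup 6.8
timer 8.4
dish 7.4
bottle 102.9[ WARN:0@1.635] global loadsave.cpp:1063 imwrite_ Unsupported depth image for selected encoder is fallbacked to CV_8U.
```

```bash
python3 - <<'E'
from h import *
a=cv2.imread('pics/side0.png').astype(int);b=ctrl.get_image('side')[:,:,::-1].astype(int)
print('bottle side diff',np.abs(a-b)[168:202,276:287].mean())
o=ctrl.get_obs();print(o['t'],o['ft_force'],abs(o['qvel']).max())
print(ctrl.close_job())
E
```

```text
bottle side diff 3.7967914438502675
26.4833 [0.97920365 0.22824689 1.28977212] 0.010977287476202776
the job is handed in; nothing more can be done
None
```

The job is handed in at about 26.5 s of the 72 s allowed; the interface reports no verdict, so the results below are my own checks.

**What I did:**
- I moved the paddle by its blade to the spare cradle.
- I took the scoop out by its pan and laid it flat on the mat, about 3 mm from the centre, and let go.
- I regripped it by the handle, turned end for end.
- I pressed it pan-down against the closed end of the wide cradle and released it there.

**Last camera measurements:**
- **Scoop:** the tip is about −1 mm from the low end and about −3 mm off the middle. The limits are −5 to 25 mm and ±10 mm. The handle end is about 187 mm up (at least 165 mm needed), and the hollow faces up.
- **Paddle:** its middle is about 91–93 mm up the spare channel (70–120 mm allowed). Its two ends show it less than 4 mm off the middle.
- **Bystanders:** cup, timer and dish are unmoved in the top view. The gripper hid the bottle in that view, but the side view shows it unmoved.
- **Arm:** stationary and clear of everything, with only sensor-level force on the wrist.

**What disagreed:**
- When regripping the handle, the fingers stopped about 4 mm higher than commanded. The grip held without visible slip.
- TCP readings scattered by 1–2 mm, more in a few places, but within the tolerances.

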